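# Load two tilted rocking mixers with the vial racks whose feet still grip

### The arm

A 6-joint arm with a two-finger parallel gripper is mounted at the origin on the work surface. World frame = base frame: x ahead of the robot, y to its left, z up, the work surface at z = 0. Lengths are in mm, angles in rad, forces in N, time in s.
With the tool pointing down it reaches from about 400 to 925 mm from the base axis. Payload 12.5 kg.
Tool frame: the origin (TCP) lies on the mounting face of the last link; the fingertips stand 190 mm ahead of it and the grasp point (between the pads) lies 171 mm ahead of it; x points along the fingers, y is the direction in which the jaws open and shut, and the axes are right-handed (so a half turn about x gives the same grasp; the last joint's range is limited). The gripper opens to 95 mm and grips with 3 to 60 N. Pads are 20 mm wide; open, the fingers measure 119 mm over their backs; the gripper's body (75 mm by 180 mm) begins 59 mm behind the grasp point.
Start: joints at [1.211, 0.491, 1.559, -0, 1.092, -0.106], TCP at [156.903, 604.985, 404.761] pointing down, gripper open.
Joint ranges: [-3.1, 3.1], [-0.84, 2.19], [0.05, 2.79], [-1.13, 4.28], [0.06, 2.93], [-2.69, 2.69]. Speed limits (rad/s): [2.22, 2.22, 2.79, 3.14, 3.14, 3.14].

### API

Orientations are given as [roll, pitch, yaw] about the fixed x, y, z axes, in that order (R = Rz(yaw) Ry(pitch) Rx(roll)).
In Python, from cell import env, eyes gives the robot as it stands. The module is installed in compiled form; this text tells all that it offers.
- The arm moves only by the tool jog_arm, never from a script. Its argument "deltas" is one flat list of numbers, 7 for each row, row after row: the shift along the tool's x, y, z in mm, then the turn, a rotation vector about the tool's x, y, z in rad, then the opening, from 0 (shut) to 1 (fully open). A call has 1 to 10 rows; each row shifts and turns the pose as measured when the row begins, along the tool's axes as they then stand; what a row does not reach is not made up. A row lasts 1/8 s, in which the tool goes at most 62.5 mm and 10.7 degrees, less where a joint would pass 70% of its speed; a pose out of reach is approached as far as the arm can. A call is refused whole if a number of a shift passes 62.5 or a number of a turn 0.188, either way. A call with a gripper value outside its range is refused whole. The fingers move at their own pace and stop on an object; the grip force is fixed at half the most. Time passes only in rows, so rows that do not move let the fingers close. It gives the time, the measured TCP pose, the force and the opening at its end, in the units of the state.
- env.state(): the state, without advancing time (a new reading comes with each control period).
- eyes.read_camera(name): name is "scene" or "top" or "wrist"; returns a dict with "image" (400x640x3 uint8, red, green, blue), "fovy" (degrees; the focal length in pixels is half the picture's height over the tangent of half this angle, whatever the lens; pixels are square), "cx", "cy" (the principal point, pixels), "world_from_camera" (4x4, takes a point from camera to world coordinates). Camera axes: x right, y up, looking along -z (the intrinsics and any distortion apply to the point x, -y, -z); pixel columns grow to the right and rows downward; lengths in mm; the calibration is good to about 2 mm. A picture is of the moment at which its call begins. There is no depth.
- env.job_done(): hands the job in, once; it reports no verdict.
The state is a dict: "t": time; "joints": joint angles; "qvel": joint speeds; "tau": joint torques, N m; "eef_pos": TCP position; "tcp_rot": TCP orientation; "ft_force": force on the tool from outside, world axes, zero at the start; "moment": the same for the moment, N m; "opening": opening from 0.0 (shut) to 1.0 (fully open).
Only numpy, scipy, OpenCV 4.12 (cv2) and the standard library are available. Lean on these libraries where they do the work, as an engineer would, in place of code of your own. Each camera call takes 0.05 s, during which the arm holds its last target.

### The job

The rubber feet of these three vial racks are worn unequally. First drag each rack at least 5 cm along the bench, without lifting any, to feel how well its feet grip. Then stand the rack that grips best in the middle of the mat on the steeply tilted rocker and the next best in the middle of the mat on the gently tilted one, all four feet down and long side along the deck's long side, so that they stay put there; leave the slickest standing on the bench. Set them down gently, tip none over, and do not disturb the beakers and sample pots.

Things in the scene. Friction and masses are not known exactly. Their poses are not given: they have to be found in the camera images.
- rack_a: Vial rack 170 mm long (own x), 70 wide (own y), 106 high, 0.76 to 0.94 kg: aluminium frame, steel base, ten amber vials with white caps (tops 70 mm up) that stay in it, rubber feet 72 mm either way in x, 25 in y. A black bar 10 mm wide, 12 high runs its whole length along x for carrying, its centre 100 mm up, 24 mm clear over the caps. Origin: centre of the feet's underside; z up.
- rack_b: Looks the same as rack_a, all sizes too. How well the feet of the three grip cannot be seen. Slid slowly on the bench under its own weight alone, the slickest takes about 0.7 to 1.2 N, the middling 1.8 to 2.8 N, the grippiest 3.6 to 5.6 N; pressing down or lifting on the bar adds or takes away in proportion. The feet grip the mats as they grip the bench.
- rack_c: Looks the same as rack_a, all sizes too. The ends are flat: an end plate 70 wide, 55 high, and from it an upright 26 wide up to the top of the bar. The three start standing on the bench, roughly side by side with their bars pointing away from the robot (within about 12 degrees), in any order, 80 mm or more free beyond each end.
- steep_deck: Deck of a switched-off rocking mixer that stands fast beside the racks (left or right) and does not give: steel deck 240 mm long (own x) by 180 wide (own y) with a black rubber mat and a thin rim 8 mm above the mat (inside 234 by 174), over a white housing. Parked 18 degrees over about its own x, +y side up. Origin: middle of the mat's top, 124 mm above the bench; z: square to the mat.
- gentle_deck: The same kind of mixer on the other side of the racks, parked only 9 degrees over, -y side up. Sizes, origin and axes as steep_deck. (A rack stays put on the steep deck only if its pull on the level bench is over 0.33 of its weight, on this one if over 0.16.)
- beaker_a: Empty glass beaker, 68 mm across, 115 mm high, behind the racks. Origin: centre of its underside. Leave alone.
- beaker_b: Like beaker_a.
- beaker_c: Glass beaker, 78 mm across, 128 mm high, behind the racks. Origin: centre of its underside. Leave alone.
- pot_a: Clear sample pot with a white screw lid, 37 mm across, 60 mm high, standing in the gap between two racks. Origin: centre of its underside. Leave alone.
- pot_b: Like pot_a, in the other gap.

How it is judged:
By the outcome, as a careful person would: the job done as asked, in the order asked, and still so for the second after the job is handed in, with the robot touching nothing.
It also fails if it takes over 72 s, if anything falls off the work surface, if the arm or the gripper's body presses on something with over 40 N, if the wrist force passes 120 N, or if a joint passes its speed limit or range.

## Working session

There is one attempt and no reset: what is moved stays moved. The work goes in short steps, Python scripts to look and compute and a tool call to move; the robot and the scene stay as the last step left them, time stands still between calls to the robot, and variables do not carry over. Pictures are saved under pics/ and viewed, and the job is handed in when it is done.

Besides the shell and the picture viewer there is one more tool, called after "Emit:" as name(argument=value, ...) on one line, values as JSON. jog_arm: Moves the arm, as the interface text tells. Its arguments: {"type":"object","properties":{"deltas":{"type":"array","items":{"type":"number"}}},"required":["deltas"]}

```bash
mkdir -p pics; ls
python3 - <<'E'
from cell import env, eyes
import cv2
s=env.state(); print({k:(v if not hasattr(v,'round') else v) for k,v in s.items()})
for n in ["scene","top","wrist"]:
    c=eyes.read_camera(n); cv2.imwrite(f"pics/{n}0.png",c["image"][:,:,::-1])
    print(n,{k:v for k,v in c.items() if k!="image"})
E
```

```text
pics
{'t': 0.0, 'joints': array([ 1.21141015e+00,  4.91584950e-01,  1.55944918e+00,  1.32201180e-05,
        1.09166835e+00, -1.05570523e-01]), 'qvel': array([-0.00119453,  0.00069501,  0.00134954, -0.00085467, -0.00023428,
        0.00016228]), 'tau': array([-1.55176684e-03, -6.12601376e+01, -2.58173543e+01,  6.92364480e-02,
        4.81597404e-02, -8.17118575e-05]), 'eef_pos': array([156.88738336, 604.96287941, 404.14594259]), 'tcp_rot': array([-1.68693097,  1.56968644, -1.94075273]), 'ft_force': array([-0.66008206, -0.01983304, -0.28246414]), 'moment': array([ 0.00808044,  0.06909205, -0.04226859]), 'opening': 0.9972445854167925}
scene {'fovy': 45.936055940360745, 'cx': 314.24373286059864, 'cy': 196.9860261256937, 'world_from_camera': array([[ 3.62425852e-01, -7.71511268e-01,  5.22893742e-01,
         1.19313740e+03],
       [ 9.31958559e-01,  3.06037363e-01, -1.94407760e-01,
        -2.23850262e+02],
       [-1.00372444e-02,  5.57773697e-01,  8.29932381e-01,
         1.03185998e+03],
       [ 0.00000000e+00,  0.00000000e+00,  0.00000000e+00,
         1.00000000e+00]])}
top {'fovy
[... 182 characters left out ...]
    [-9.99667073e-01, -2.52455013e-02, -5.32992950e-03,
        -1.15573877e+01],
       [-9.08703628e-03,  1.51137023e-01,  9.88471055e-01,
         9.33745101e+02],
       [ 0.00000000e+00,  0.00000000e+00,  0.00000000e+00,
         1.00000000e+00]])}
wrist {'fovy': 70.0868336437591, 'cx': 319.8897369004348, 'cy': 200.51089536169192, 'world_from_camera': array([[ 2.51488593e-01, -9.23803344e-01, -2.88688188e-01,
         7.49078467e+01],
       [ 9.67859922e-01,  2.39790620e-01,  7.58131237e-02,
         6.26024226e+02],
       [-8.11697610e-04, -2.98475863e-01,  9.54416838e-01,
         3.84064069e+02],
       [ 0.00000000e+00,  0.00000000e+00,  0.00000000e+00,
         1.00000000e+00]])}
```

View pics/top0.png

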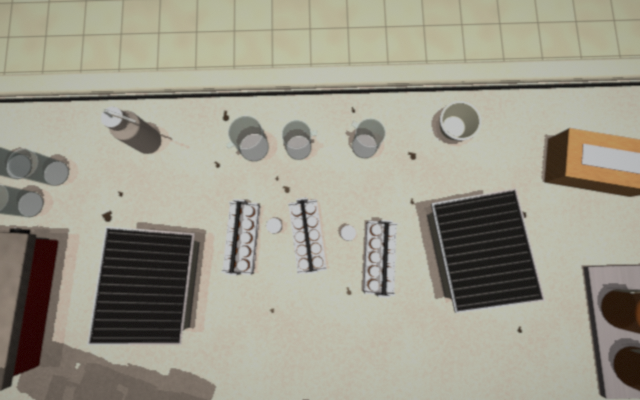

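View pics/scene0.png

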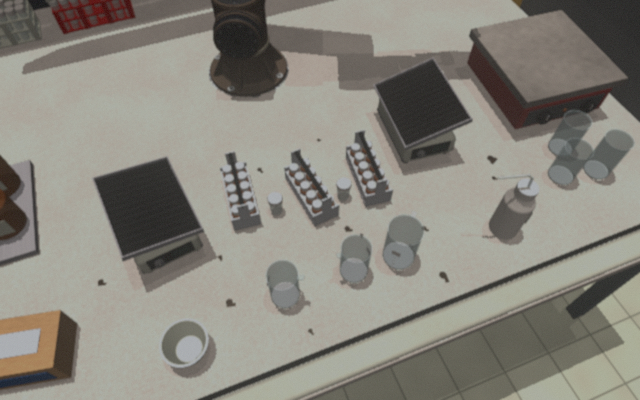

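View pics/wrist0.png

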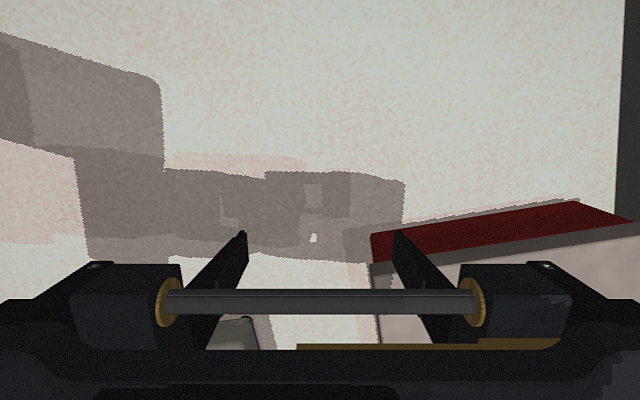

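The top view shows three racks: bars near (238,237), (307,236) and (383,258). Pots are at (275,225) and (348,232), decks at (143,286) and (487,250), beakers at about (250,140), (298,140) and (365,138). I'll measure from there.

```bash
cat > h.py <<'E'
import numpy as np, cv2
from cell import env, eyes
def cam(n):
    c=eyes.read_camera(n); c["f"]=200/np.tan(np.radians(c["fovy"]/2)); return c
def ray(c,p):
    p=np.atleast_2d(np.asarray(p,float)); d=np.c_[(p[:,0]-c["cx"])/c["f"],-(p[:,1]-c["cy"])/c["f"],-np.ones(len(p))]
    T=c["world_from_camera"]; return T[:3,3],d@T[:3,:3].T
def onz(c,p,z):
    o,d=ray(c,p); return o+d*((z-o[2])/d[:,2])[:,None]
def tri(c1,p1,c2,p2):
    o1,d1=ray(c1,p1);o2,d2=ray(c2,p2);out=[]
    for a,b in zip(d1,d2):
        s=np.linalg.lstsq(np.c_[a,-b],o2-o1,rcond=None)[0]
        A=o1+s[0]*a;B=o2+s[1]*b; out.append(np.r_[(A+B)/2,np.linalg.norm(A-B)])
    return np.array(out)
def proj(c,P):
    T=c["world_from_camera"]; q=(np.atleast_2d(P)-T[:3,3])@T[:3,:3]
    return np.c_[c["cx"]+c["f"]*q[:,0]/-q[:,2], c["cy"]-c["f"]*q[:,1]/-q[:,2]]
E
cat > look.py <<'E'
from h import *
for n in ["top","scene"]:
    c=cam(n); im=c["image"]; g=im.max(2)
    m=(g<70).astype(np.uint8)
    k,l,st,ce=cv2.connectedComponentsWithStats(m)
    for i in range(1,k):
        if st[i,4]>60:
            cn,_=cv2.findContours((l==i).astype(np.uint8),cv2.RETR_EXTERNAL,cv2.CHAIN_APPROX_NONE)
            r=cv2.minAreaRect(cn[0]); ap=cv2.approxPolyDP(cn[0],6,True)[:,0].tolist()
            print(n,st[i],ce[i].round(1),np.array(r[1]).round(1),round(r[2],1),ap if len(ap)<9 else '')
    s={"top":(85,185,470,170),"scene":(80,50,400,220)}[n]
    x,y,w,h=s; cr=im[y:y+h,x:x+w]; f=800//w+ (800%w>0)*0
    cr=cv2.resize(cr,None,fx=800/w,fy=800/w,interpolation=cv2.INTER_CUBIC); cv2.imwrite(f"pics/{n}_crop.png",cr[:,:,::-1])
E
python3 look.py
```

```text
top [   0   82  640   20 1763] [321.5  91.8] [  3.  639.3] 88.5 [[639, 82], [0, 101]]
top [141 123  18  15  78] [149.2 129.1] [21.4  4.5] 35.5 [[141, 124], [158, 137]]
top [ 545  131   95   65 1424] [572.8 168.8] [98.6 52.8] 9.7 [[548, 140], [546, 181], [639, 193], [566, 178], [567, 131]]
top [ 435  191  107  119 9020] [487.1 251.3] [113.3  84.4] 77.6 [[513, 191], [435, 206], [458, 309], [541, 298]]
top [299 201  14  70 196] [306.2 234.5] [69.9  6.1] 83.9 [[299, 201], [311, 270]]
top [230 202  12  71 272] [235.2 236.3] [ 4.3 70.7] 6.3 [[241, 202], [231, 272]]
top [428 213  23  85 487] [438.6 255.7] [85.9  5.9] 77.8 [[432, 213], [450, 297]]
top [380 223   9  72 255] [384.7 259.4] [ 5.3 71.2] 3.3 [[388, 223], [382, 294]]
top [   1  229   57  160 4509] [ 30.7 305.9] [ 48.  159.9] 3.3 [[10, 229], [28, 239], [1, 388], [39, 363], [57, 241]]
top [  90  229  101  114 9489] [141.  287.4] [ 87.9 117.7] 6.8 [[108, 229], [90, 341], [178, 341], [190, 236]]
top [185 242  14  86 399] [191.6 284.6] [ 4.7 85.8] 6.8 [[197, 242], [185, 327]]
top [584 267  21 130 550] [594.1 332.9] [130.5   4.5] 82.2 [[
[... 1251 characters left out ...]
227]]
scene [  0 164  38 101 215] [ 28.7 224. ] [ 32.3 104.7] 17.6 [[31, 164], [36, 251], [0, 264], [37, 252]]
scene [ 200  225  440  175 1593] [410.8 317.2] [  4.1 472.2] 68.2 [[639, 225], [200, 399]]
scene [144 234  50  19  74] [166.4 243.3] [ 1.6 52.2] 70.0 [[193, 234], [144, 252]]
scene [146 241  50  30 515] [170.2 255.7] [10.7 50.7] 64.7 [[194, 246], [190, 241], [146, 263], [152, 270]]
scene [ 566  264   74   55 1209] [600.2 291. ] [17.7 85.6] 52.4 [[639, 264], [597, 281], [568, 312], [583, 314]]
scene [ 54 313  22  63 911] [ 64.9 345.4] [17.2 60.8] 7.1 [[61, 313], [54, 367], [70, 375], [75, 324]]
scene [  0 371  58  18 508] [ 26.3 379.2] [10.2 58.2] 80.5 [[57, 376], [6, 377], [0, 388]]
```

View pics/top_crop.png

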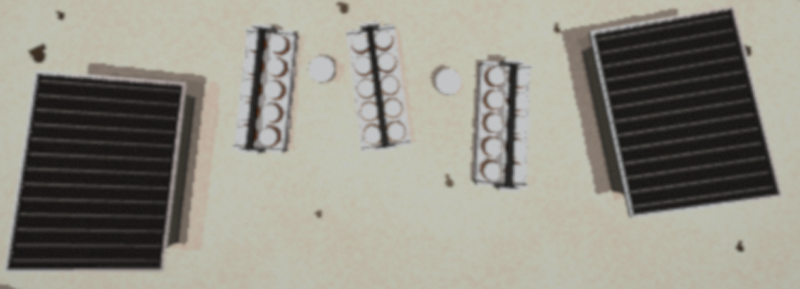

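View pics/scene_crop.png

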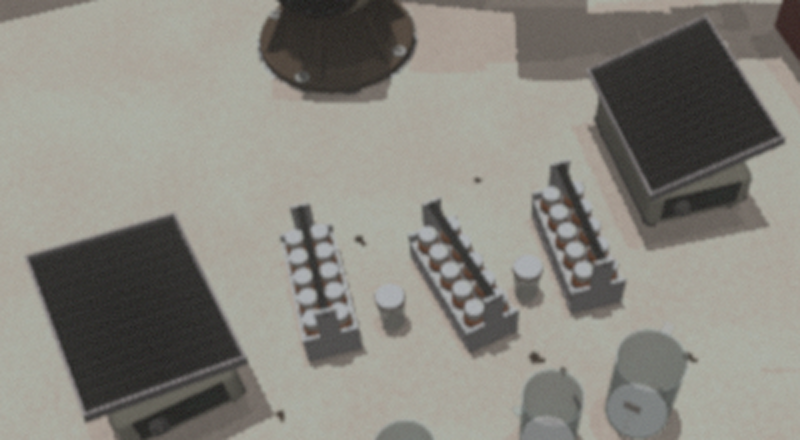

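Run:
```python
from h import *
t=cam("top");s=cam("scene")
# order far-left, near-left, near-right, far-right (top view)
L=tri(t,[[108,229],[90,341.5],[179,342],[190.5,235.5]],s,[[468.5,118],[433,60.5],[376,85],[406,144]])
R=tri(t,[[434,205],[458,310],[542,298.5],[514,190.5]],s,[[199,228],[166,159],[95,178.5],[123,255]])
for D in (L,R):
    print(D.round(1), D[:,:3].mean(0).round(1)); e=D[:,:3]
    print([np.linalg.norm(e[i]-e[(i+1)%4]).round(1) for i in range(4)])
    ux=(e[0]+e[3]-e[1]-e[2]);ux/=np.linalg.norm(ux);uy=(e[0]+e[1]-e[2]-e[3]);uy/=np.linalg.norm(uy);n=np.cross(ux,uy);print("x",ux.round(3),"y",uy.round(3),"n",n.round(3), np.degrees(np.arccos(n[2])/1).round(1))
for nm,b in dict(L=[[241,202],[230.5,272.5]],M=[[299.5,201],[312,270.5]],R=[[388,223],[382,294.5]]).items():
    P=onz(t,b,106); print(nm,P.round(1).tolist(),P.mean(0).round(1),np.linalg.norm(P[0]-P[1]).round(1))
for nm,b in dict(L=[[361,132],[381,178]],M=[[294.5,152],[325.5,197]],R=[[229,154],[242,202.5]]).items():
    P=onz(s,b,106); print(nm,P.round(1).tolist(),P.mean(0).round(1),np.linalg.norm(P[0]-P[1]).round(1))
print("pots",onz(t,[[275,225.5],[348,232]],60).round(0))
```

```text
[[5.587e+02 4.310e+02 1.523e+02 1.100e+00]
 [3.289e+02 4.587e+02 1.461e+02 6.000e-01]
 [3.135e+02 2.938e+02 9.840e+01 3.500e+00]
 [5.431e+02 2.708e+02 1.043e+02 5.000e-01]] [436.1 363.6 125.2]
[np.float64(231.5), np.float64(172.3), np.float64(230.8), np.float64(168.0)]
x [ 0.994 -0.11   0.026] y [0.091 0.955 0.281] n [-0.056 -0.277  0.959] 16.4
[[ 597.3 -279.6  112.8    1.9]
 [ 369.3 -312.2  111.4    3.4]
 [ 393.5 -476.2  142.9    3.5]
 [ 621.4 -443.9  142.9    1.1]] [ 495.4 -378.   127.5]
[np.float64(230.3), np.float64(168.8), np.float64(230.2), np.float64(168.7)]
x [0.99  0.141 0.003] y [-0.143  0.973 -0.183] n [-0.029  0.18   0.983] 10.5
L [[616.3, 157.0, 106.0], [459.3, 179.5, 106.0]] [537.8 168.2 106. ] 158.6
M [[615.2, 23.7, 106.0], [459.4, -1.1, 106.0]] [537.3  11.3 106. ] 157.8
R [[560.2, -174.7, 106.0], [404.3, -153.0, 106.0]] [ 482.2 -163.8  106. ] 157.4
L [[464.8, 179.9, 106.0], [617.8, 163.7, 106.0]] [541.3 171.8 106. ] 153.9
M [[463.7, -3.7, 106.0], [619.7, 17.7, 106.0]] [541.7   7.  106. ] 157.4
R [[408.6, -159.6, 106.0], [561.8, -170.4, 106.0]] [ 485.2 -165.   106. ] 153.5
pots [[564.  85.  60.]
 [545. -88.  60.]]
```

Left deck is the steep one (+y side up, yaw about -6°). Right deck is the gentle one (yaw about +8°). The sizes come out as 231x170, which fits the 234x174 given. Next I'll write a move planner that gives tool-frame deltas.

```bash
cat > plan.py <<'E'
# usage: plan.py x y z yaw_deg tilt_deg(+ => +y side up) [N]
import sys
from h import *
from scipy.spatial.transform import Rotation as Ro
def cur():
    s=env.state(); return s,Ro.from_euler("xyz",s["tcp_rot"]).as_matrix(),np.array(s["eef_pos"])
def target(yaw,tilt,Rc):
    D=Ro.from_euler("ZX",[yaw,tilt],degrees=True).as_matrix() # bar frame
    best=None
    for sg in (1,-1):
        R=np.c_[-D[:,2],sg*D[:,1],np.cross(-D[:,2],sg*D[:,1])]
        a=Ro.from_matrix(Rc.T@R).magnitude()
        if best is None or a<best[0]: best=(a,R)
    return best[1]
if __name__=="__main__":
    a=[float(v) for v in sys.argv[1:]]; s,Rc,p=cur()
    Rt=target(a[3],a[4],Rc); pt=np.array(a[:3]); rv=Ro.from_matrix(Rc.T@Rt).as_rotvec()
    d=Rc.T@(pt-p); N=int(a[5]) if len(a)>5 else int(max(np.ceil(np.linalg.norm(d)/55),np.ceil(np.abs(rv).max()/0.17),1))
    S=sum(Ro.from_rotvec(rv*k/N).as_matrix() for k in range(N)); q=np.linalg.solve(S,d)
    print("t",round(s["t"],2),"pos",p.round(1),"F",s["ft_force"].round(2),"op",round(s["opening"],3),"j",s["joints"].round(2))
    print("dist",np.linalg.norm(d).round(1),"rot deg",np.degrees(rv).round(1),"N",N)
    print("row",q.round(1).tolist(),(rv/N).round(4).tolist())
E
python3 plan.py 539 170 360 -7.2 0; python3 -c "
from plan import *
print(cur()[1].round(3))"
```

```text
t 0.35 pos [156.9 605.  404.6] F [ 0.39 -0.22  0.15] op 1.003 j [ 1.21  0.49  1.56  0.    1.09 -0.11]
dist 580.7 rot deg [-7.3 -0.   0. ] N 11
row [4.1, -32.1, 41.8] [-0.0116, -0.0, 0.0]
[[-0.     0.251  0.968]
 [-0.     0.968 -0.251]
 [-1.    -0.    -0.   ]]
```

Emit:
jog_arm(deltas=[2, -32, 42, -0.012, 0, 0, 1, 2, -32, 42, -0.012, 0, 0, 1, 2, -32, 42, -0.012, 0, 0, 1, 2, -32, 42, -0.012, 0, 0, 1, 2, -32, 42, -0.012, 0, 0, 1, 2, -32, 42, -0.012, 0, 0, 1, 2, -32, 42, -0.012, 0, 0, 1, 2, -32, 42, -0.012, 0, 0, 1, 2, -32, 42, -0.012, 0, 0, 1, 5, -32, 42, -0.012, 0, 0, 1])

```text
t: 1.6
eef_pos: [514.2, 199.0, 381.8]
tcp_rot: [0.755, 1.567, 0.631]
ft_force: [-0.2, 0.7, 1.1]
opening: 1.0
```

```bash
python3 plan.py 539 170 360 -7.2 0
```

```text
t 1.6 pos [514.2 199.  381.8] F [-0.19  0.73  1.08] op 1.0 j [ 0.25  0.41  1.77  0.    0.96 -1.2 ]
dist 44.0 rot deg [ 0.1  0.2 -0.2] N 1
row [21.9, -25.8, 28.2] [0.0016, 0.003, -0.0028]
```

Emit:
jog_arm(deltas=[21, -26, 28, 0, 0, 0, 1, 0, 0, 0, 0, 0, 0, 1])

```text
t: 1.85
eef_pos: [541.4, 166.2, 359.9]
tcp_rot: [0.68, 1.566, 0.552]
ft_force: [0.1, -0.1, -0.7]
opening: 1.0
```

```bash
python3 - <<'E'
from h import *
c=cam("wrist"); cv2.imwrite("pics/w1.png",c["image"][:,:,::-1])
print(proj(c,[[539,170,106],[624,158,106],[454,182,106],[539,170,0]]))
E
python3 plan.py 539 170 271 -7.2 0
```

```text
[[323.30961401 209.08319387]
 [321.92142781 293.69902225]
 [325.02280556 104.65691303]
 [322.05843211 180.39633402]]
t 1.9 pos [540.8 167.2 360.8] F [-0.35  0.16  0.68] op 1.002 j [ 0.18  0.46  1.76  0.    0.92 -1.26]
dist 89.9 rot deg [-0.1  0.3 -0.2] N 2
row [44.9, 1.2, -1.2] [-0.0007, 0.0022, -0.0016]
```

View pics/w1.png

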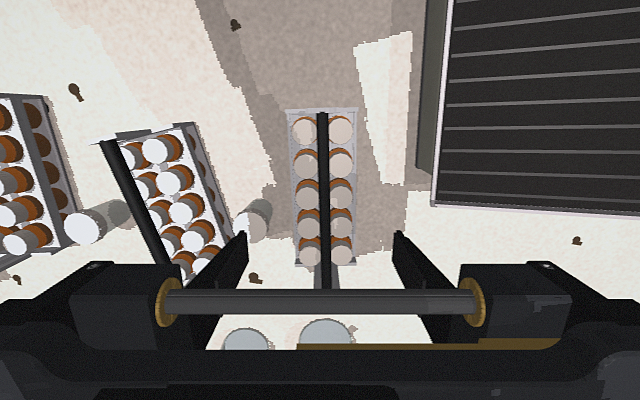

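The wrist view shows the L bar running (322,112) to (326,290), near centre between the fingers. I'll fit its line.

```bash
cat > bar.py <<'E'
from h import *
def bar(c,zt=106,x0=280,x1=365,r0=60,r1=262):
    im=c["image"].astype(int).max(2); L=[];Rr=[];rows=[]
    for r in range(r0,r1):
        m=im[r,x0:x1]<55; 
        # longest run
        best=(0,0);st=None
        for i,v in enumerate(list(m)+[False]):
            if v and st is None: st=i
            if not v and st is not None:
                if i-st>best[1]-best[0]: best=(st,i)
                st=None
        w=best[1]-best[0]
        if 6<=w<=18: rows.append(r);L.append(x0+best[0]-.5+0);Rr.append(x0+best[1]-.5)
    rows=np.array(rows);mid=(np.array(L)+np.array(Rr))/2
    med=np.median(np.array(Rr)-L)
    P=onz(c,np.c_[mid,rows],zt); k=np.polyfit(P[:,0],P[:,1],1)
    for _ in range(3):
        e=np.abs(np.polyval(k,P[:,0])-P[:,1]); P=P[e<max(1.5,2*np.median(e))]; k=np.polyfit(P[:,0],P[:,1],1)
    return k,P,rows,med
if __name__=="__main__":
    c=cam("wrist"); k,P,rows,med=bar(c)
    print("yaw",np.degrees(np.arctan(k[0])).round(2),"near x",P[:,0].min().round(1),"rows",rows.min(),rows.max(),"w",med, "res",np.std(np.polyval(k,P[:,0])-P[:,1]).round(2))
    s=env.state(); x=s["eef_pos"][0]; print("y at tcp x",np.polyval(k,x).round(1),"tcp",s["eef_pos"].round(1), "centre if near end:",(P[:,0].min()+85*np.cos(np.arctan(k[0]))).round(1))
E
python3 bar.py
```

```text
yaw -5.71 near x 460.1 rows 114 261 w 11.0 res 0.2
y at tcp x 170.8 tcp [540.3 168.  361.4] centre if near end: 544.7
```

```bash
python3 plan.py 542 170.5 271 -5.7 0 2
```

```text
t 1.95 pos [540.3 168.  361.4] F [ 0.53 -0.    0.91] op 0.999 j [ 0.18  0.46  1.76  0.    0.92 -1.26]
dist 90.4 rot deg [-1.5  0.3 -0.2] N 2
row [45.2, 1.2, 0.5] [-0.0132, 0.0025, -0.0018]
```

Emit:
jog_arm(deltas=[45, 1, 0.5, -0.013, 0.002, -0.002, 1, 44, 1, 0.5, -0.013, 0.002, -0.002, 1, 0, 0, 0, 0, 0, 0, 1])

```text
t: 2.33
eef_pos: [540.4, 173.5, 273.7]
tcp_rot: [0.201, 1.565, 0.105]
ft_force: [-0.9, -0.0, 0.1]
opening: 1.0
```

```bash
python3 plan.py 542 170.5 271 -5.7 0 1
```

```text
t 2.33 pos [540.4 173.5 273.7] F [-0.93 -0.03  0.13] op 1.0 j [ 0.19  0.58  1.83 -0.    0.73 -1.28]
dist 4.3 rot deg [ 0.2  0.3 -0.1] N 1
row [2.7, -2.8, 1.8] [0.004, 0.0056, -0.0012]
```

Emit:
jog_arm(deltas=[2.5, -2.5, 1.5, 0.004, 0.004, 0, 1, 0, 0, 0, 0, 0, 0, 0, 0, 0, 0, 0, 0, 0, 0, 0, 0, 0, 0, 0, 0, 0, 0, 0, 0, 0, 0, 0, 0, 0, 0, 0, 0, 0, 0, 0])

```text
t: 3.08
eef_pos: [541.9, 172.0, 277.1]
tcp_rot: [0.38, 1.561, 0.281]
ft_force: [0.5, 1.3, -0.1]
opening: 0.536
```

```bash
python3 plan.py 478 176.5 271 -5.7 0 1
```

```text
t 3.08 pos [541.9 172.  277.1] F [ 0.54  1.3  -0.06] op 0.536 j [ 0.19  0.57  1.83  0.    0.73 -1.28]
dist 64.3 rot deg [ 0.   0.5 -0.2] N 1
row [5.5, -1.8, -64.1] [0.0008, 0.0089, -0.0036]
```

Run:
```python
from h import *
for i in range(6):
    s=env.state(); print(s["eef_pos"].round(2),s["ft_force"].round(2),s["tcp_rot"].round(3),s["joints"].round(4),round(s["opening"],3)); eyes.read_camera("top")
```

```text
[541.89 171.98 277.12] [ 0.54  1.3  -0.06] [0.38  1.561 0.281] [ 1.9100e-01  5.7100e-01  1.8262e+00  1.3000e-03  7.3480e-01 -1.2820e+00] 0.536
[541.9  171.97 277.08] [-0.36 -0.1   0.81] [0.379 1.561 0.28 ] [ 1.9100e-01  5.7110e-01  1.8263e+00  1.3000e-03  7.3470e-01 -1.2820e+00] 0.491
[541.88 171.98 276.97] [-0.7  -0.22 -0.34] [0.38  1.561 0.281] [ 1.9100e-01  5.7130e-01  1.8263e+00  1.3000e-03  7.3470e-01 -1.2820e+00] 0.447
[541.88 171.98 276.93] [-0.12 -0.15  0.38] [0.383 1.562 0.285] [ 1.9100e-01  5.7130e-01  1.8263e+00  1.3000e-03  7.3470e-01 -1.2820e+00] 0.409
[541.88 171.99 276.92] [-0.91 -0.85 -1.01] [0.381 1.562 0.282] [ 1.9100e-01  5.7140e-01  1.8263e+00  1.3000e-03  7.3470e-01 -1.2820e+00] 0.363
[541.88 171.98 276.91] [ 0.44 -0.9  -0.14] [0.383 1.562 0.284] [ 1.9100e-01  5.7140e-01  1.8263e+00  1.3000e-03  7.3470e-01 -1.2820e+00] 0.319
```

Emit:
jog_arm(deltas=[5, -1.5, 0, 0, 0.008, -0.003, 0, 0.5, 0, 0, 0, 0, 0, 0, 0.5, 0, 0, 0, 0, 0, 0, 0.5, 0, 0, 0, 0, 0, 0])

```text
t: 3.88
eef_pos: [541.8, 170.4, 270.8]
tcp_rot: [0.603, 1.57, 0.504]
ft_force: [-2.6, -0.3, 6.6]
opening: 0.105
```

```bash
python3 plan.py 478 177 271 -5.7 0 1
```

```text
t 3.88 pos [541.8 170.4 270.8] F [-2.61 -0.31  6.56] op 0.105 j [ 0.19  0.58  1.83  0.    0.73 -1.28]
dist 64.2 rot deg [ 0.  0. -0.] N 1
row [-0.2, 0.3, -64.2] [0.0008, 0.0006, -0.0004]
```

Emit:
jog_arm(deltas=[-0.5, 0, -5, 0, 0, 0, 0, 0, 0, -5, 0, 0, 0, 0])

```text
t: 4.12
eef_pos: [531.4, 171.4, 270.9]
tcp_rot: [1.513, 1.571, 1.414]
ft_force: [1.1, -1.0, 0.9]
opening: 0.102
```

Emit:
jog_arm(deltas=[0, 0, -5, 0, 0, 0, 0, 0, 0, -5, 0, 0, 0, 0])

```text
t: 4.38
eef_pos: [520.7, 172.4, 270.9]
tcp_rot: [0.852, 1.57, 0.753]
ft_force: [0.9, -0.3, -1.0]
opening: 0.105
```

Emit:
jog_arm(deltas=[0.2, 0, -5, 0, 0, 0, 0])

```text
t: 4.5
eef_pos: [515.5, 173.0, 270.9]
tcp_rot: [0.453, 1.57, 0.354]
ft_force: [1.3, -0.3, 1.0]
opening: 0.102
```

Emit:
jog_arm(deltas=[0.2, 0, -5, 0, 0, 0, 0])

```text
t: 4.62
eef_pos: [510.2, 173.6, 270.9]
tcp_rot: [0.387, 1.569, 0.288]
ft_force: [1.6, -0.3, 2.2]
opening: 0.103
```

Emit:
jog_arm(deltas=[0, 0, -5, 0, 0, 0, 0])

```text
t: 4.75
eef_pos: [504.8, 174.1, 270.8]
tcp_rot: [0.411, 1.569, 0.313]
ft_force: [0.8, 0.3, -1.4]
opening: 0.103
```

Emit:
jog_arm(deltas=[0, 0, -5, 0, 0, 0, 0])

```text
t: 4.88
eef_pos: [499.5, 174.6, 270.8]
tcp_rot: [0.411, 1.569, 0.312]
ft_force: [1.4, -0.5, -0.1]
opening: 0.099
```

Emit:
jog_arm(deltas=[0, 0, -5, 0, 0, 0, 0])

```text
t: 5.0
eef_pos: [494.2, 175.2, 270.9]
tcp_rot: [0.406, 1.569, 0.307]
ft_force: [1.1, 0.2, -0.0]
opening: 0.102
```

Emit:
jog_arm(deltas=[0, 0, -5, 0, 0, 0, 0])

```text
t: 5.12
eef_pos: [488.8, 175.7, 270.8]
tcp_rot: [0.419, 1.569, 0.32]
ft_force: [1.0, 0.0, -0.4]
opening: 0.104
```

Emit:
jog_arm(deltas=[0, 0, -5, 0, 0, 0, 0])

```text
t: 5.25
eef_pos: [483.5, 176.2, 270.9]
tcp_rot: [0.415, 1.569, 0.317]
ft_force: [0.1, -0.5, 0.5]
opening: 0.105
```

Emit:
jog_arm(deltas=[0, 0, -5, 0, 0, 0, 0])

```text
t: 5.38
eef_pos: [478.2, 176.7, 270.8]
tcp_rot: [0.398, 1.569, 0.299]
ft_force: [0.4, -0.2, 0.2]
opening: 0.1
```

Emit:
jog_arm(deltas=[0, 0, -5, 0, 0, 0, 0])

```text
t: 5.5
eef_pos: [472.9, 177.3, 270.9]
tcp_rot: [0.402, 1.569, 0.304]
ft_force: [0.6, 0.4, 0.2]
opening: 0.101
```

L drag: about 1.0 N mean with near-zero vertical load, so L is the slickest. I'll release it and go to M.

Emit:
jog_arm(deltas=[0, 0, 0, 0, 0, 0, 0.6, 0, 0, 0, 0, 0, 0, 0.6, 0, 0, 0, 0, 0, 0, 0.6, -40, 0, 0, 0, 0, 0, 0.6, -40, 0, 0, 0, 0, 0, 0.6])

```text
t: 6.12
eef_pos: [472.6, 177.2, 350.2]
tcp_rot: [-2.85, 1.566, -2.948]
ft_force: [0.6, -0.5, -0.1]
opening: 0.564
```

```bash
python3 plan.py 541 9 345 8.5 0 4
```

```text
t 6.12 pos [472.6 177.2 350.2] F [ 0.6  -0.48 -0.07] op 0.564 j [ 0.23  0.39  1.91  0.    0.84 -1.24]
dist 181.6 rot deg [-14.2  -0.3   0.1] N 4
row [1.3, -42.0, 17.4] [-0.0618, -0.0013, 0.0002]
```

Emit:
jog_arm(deltas=[1, -42, 17.5, -0.062, 0, 0, 0.6, 1, -42, 17.5, -0.062, 0, 0, 0.6, 1, -42, 17.5, -0.062, 0, 0, 0.6, 1, -42, 17.5, -0.062, 0, 0, 0.6])

```text
t: 6.62
eef_pos: [543.3, 7.1, 349.7]
tcp_rot: [-0.185, 1.569, -0.023]
ft_force: [1.2, 1.0, 0.2]
opening: 0.601
```

```bash
python3 - <<'E'
from h import *
eyes.read_camera("wrist");c=cam("wrist"); cv2.imwrite("pics/w2.png",c["image"][:,:,::-1])
E
python3 bar.py;python3 plan.py 541 9 271 8.5 0 2
```

```text
yaw 6.43 near x 459.2 rows 110 261 w 12.0 res 0.24
y at tcp x 9.5 tcp [543.5   6.9 349.3] centre if near end: 543.7
t 6.78 pos [543.5   6.9 349.3] F [-0.26  0.21 -0.09] op 0.6 j [-0.11  0.44  1.82  0.    0.88 -1.84]
dist 78.4 rot deg [0.5 0.1 0. ] N 2
row [39.1, 1.2, -1.1] [0.0042, 0.0005, 0.0001]
```

View pics/w2.png

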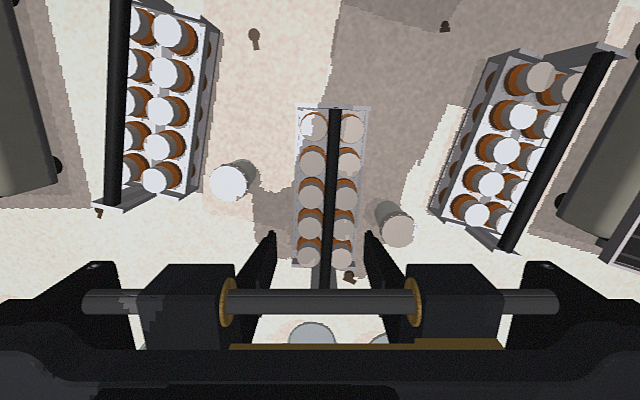

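The wrist view shows the M bar from (335,108) to (322,290): yaw 6.4°, y≈9.4.

```bash
python3 plan.py 542 9.3 271 6.4 0 2
```

```text
t 6.78 pos [543.5   6.9 349.3] F [-0.26  0.21 -0.09] op 0.6 j [-0.11  0.44  1.82  0.    0.88 -1.84]
dist 78.3 rot deg [2.6 0.1 0. ] N 2
row [39.1, 1.3, -0.6] [0.0226, 0.0005, 0.0001]
```

Emit:
jog_arm(deltas=[39, 1, -0.5, 0.022, 0, 0, 0.5, 40, 1, -0.5, 0.022, 0, 0, 0.4, 0.5, 0, 0, 0, 0, 0, 0.4])

```text
t: 7.15
eef_pos: [541.4, 10.6, 268.8]
tcp_rot: [0.026, 1.569, 0.137]
ft_force: [0.4, -0.9, 0.4]
opening: 0.411
```

```bash
python3 plan.py 542 9.3 271 6.4 0 1
```

```text
t 7.15 pos [541.4  10.6 268.8] F [ 0.4  -0.91  0.4 ] op 0.411 j [-0.1   0.56  1.9   0.    0.69 -1.78]
dist 2.6 rot deg [-0.1  0.1 -0. ] N 1
row [-2.2, -1.3, 0.5] [-0.001, 0.0017, -0.0]
```

Emit:
jog_arm(deltas=[-1, -1.3, 0.5, 0, 0, 0, 0, 0, 0, 0, 0, 0, 0, 0, 0, 0, 0, 0, 0, 0, 0, 0, 0, 0, 0, 0, 0, 0, 0, 0, 0, 0, 0, 0])

```text
invalid input
```

```bash
python3 plan.py 480 2.3 271 6.4 0 1
```

```text
t 7.15 pos [541.4  10.6 268.8] F [ 0.4  -0.91  0.4 ] op 0.411 j [-0.1   0.56  1.9   0.    0.69 -1.78]
dist 62.0 rot deg [-0.1  0.1 -0. ] N 1
row [-2.3, -1.4, -61.9] [-0.001, 0.0017, -0.0]
```

One number short of full rows; no motion happened. I'll resend it.

Emit:
jog_arm(deltas=[-1, -1.3, 0.5, 0, 0, 0, 0, 0, 0, 0, 0, 0, 0, 0, 0, 0, 0, 0, 0, 0, 0, 0, 0, 0, 0, 0, 0, 0])

```text
t: 7.65
eef_pos: [542.3, 10.2, 273.7]
tcp_rot: [-0.143, 1.565, -0.03]
ft_force: [0.2, -0.2, -7.6]
opening: 0.104
```

```bash
python3 plan.py 480 2.3 271 6.4 0 1
```

```text
t 7.65 pos [542.3  10.2 273.7] F [ 0.19 -0.23 -7.55] op 0.104 j [-0.1   0.55  1.89  0.    0.69 -1.79]
dist 62.9 rot deg [0.  0.3 0. ] N 1
row [2.3, -0.9, -62.8] [0.0009, 0.006, 0.0009]
```

Emit:
jog_arm(deltas=[1.5, 0, 0, 0, 0, 0, 0])

```text
t: 7.78
eef_pos: [542.3, 10.2, 273.5]
tcp_rot: [-0.161, 1.564, -0.048]
ft_force: [-7.7, 0.8, 26.1]
opening: 0.099
```

Emit:
jog_arm(deltas=[0.5, 0, 0, 0, 0, 0, 0])

```text
t: 7.9
eef_pos: [542.1, 10.2, 273.6]
tcp_rot: [-0.161, 1.563, -0.049]
ft_force: [-1.4, 0.7, -1.3]
opening: 0.099
```

Emit:
jog_arm(deltas=[0.2, -0.5, -5, 0, 0.005, 0, 0])

```text
t: 8.02
eef_pos: [537.6, 9.1, 273.6]
tcp_rot: [-0.348, 1.566, -0.236]
ft_force: [3.8, 0.1, -2.3]
opening: 0.101
```

Emit:
jog_arm(deltas=[0.1, 0, -5, 0, 0.001, 0, 0])

```text
t: 8.15
eef_pos: [532.6, 8.5, 273.6]
tcp_rot: [-0.373, 1.566, -0.261]
ft_force: [3.1, 1.0, -1.2]
opening: 0.1
```

Emit:
jog_arm(deltas=[0.1, 0, -5, 0, 0, 0, 0])

```text
t: 8.28
eef_pos: [527.5, 7.8, 273.6]
tcp_rot: [-0.336, 1.565, -0.224]
ft_force: [4.6, -0.0, -0.4]
opening: 0.101
```

Emit:
jog_arm(deltas=[0.1, 0, -5, 0, 0, 0, 0])

```text
t: 8.4
eef_pos: [522.4, 7.2, 273.6]
tcp_rot: [-0.318, 1.564, -0.206]
ft_force: [4.1, 0.5, 0.8]
opening: 0.105
```

Over 4 N with little vertical load: M looks grippiest. I'll carry on past 6 cm.

Emit:
jog_arm(deltas=[0, 0, -5, 0, 0, 0, 0, 0, 0, -5, 0, 0, 0, 0])

```text
t: 8.65
eef_pos: [511.8, 5.9, 273.6]
tcp_rot: [-0.311, 1.564, -0.198]
ft_force: [4.8, 1.3, 0.1]
opening: 0.099
```

Emit:
jog_arm(deltas=[0, 0, -5, 0, 0, 0, 0, 0, 0, -5, 0, 0, 0, 0])

```text
t: 8.9
eef_pos: [501.2, 4.7, 273.6]
tcp_rot: [-0.302, 1.563, -0.19]
ft_force: [5.3, -0.7, 0.3]
opening: 0.105
```

Emit:
jog_arm(deltas=[0, 0, -5, 0, 0, 0, 0, 0, 0, -5, 0, 0, 0, 0])

```text
t: 9.15
eef_pos: [490.6, 3.5, 273.6]
tcp_rot: [-0.302, 1.563, -0.19]
ft_force: [4.6, 0.5, 1.1]
opening: 0.101
```

Emit:
jog_arm(deltas=[0, 0, -5, 0, 0, 0, 0, 0, 0, -5, 0, 0, 0, 0])

```text
t: 9.4
eef_pos: [480.0, 2.3, 273.6]
tcp_rot: [-0.296, 1.563, -0.184]
ft_force: [4.3, 0.7, 0.7]
opening: 0.103
```

Emit:
jog_arm(deltas=[0, 0, -5, 0, 0, 0, 0])

```text
t: 9.52
eef_pos: [474.8, 1.7, 273.6]
tcp_rot: [-0.295, 1.563, -0.183]
ft_force: [5.0, 1.4, 1.1]
opening: 0.104
```

Emit:
jog_arm(deltas=[0, 0, 0, 0, 0, 0, 0.6, 0, 0, 0, 0, 0, 0, 0.6, 0, 0, 0, 0, 0, 0, 0.6, -35, 0, 0, 0, 0, 0, 0.6, -36, 0, 0, 0, 0, 0, 0.6])

```text
t: 10.15
eef_pos: [472.9, 1.9, 343.2]
tcp_rot: [3.066, 1.566, -3.104]
ft_force: [0.2, -0.7, 0.4]
opening: 0.564
```

```bash
python3 plan.py 486 -164.5 345 -5.5 0 4
```

```text
t 10.15 pos [472.9   1.9 343.2] F [ 0.22 -0.69  0.38] op 0.564 j [-0.14  0.36  1.99 -0.    0.79 -1.82]
dist 166.9 rot deg [11.9 -0.3  0. ] N 4
row [-0.5, -41.7, 1.9] [0.0521, -0.0011, 0.0]
```

Emit:
jog_arm(deltas=[-1, -41.5, 2, 0.052, 0, 0, 0.6, -1, -41.5, 2, 0.052, 0, 0, 0.6, -1, -41.5, 2, 0.052, 0, 0, 0.6, -1, -40, 2, 0.052, 0, 0, 0.6])

```text
t: 10.65
eef_pos: [486.8, -164.2, 349.9]
tcp_rot: [-2.678, 1.569, -2.774]
ft_force: [0.4, 0.7, 1.0]
opening: 0.598
```

```bash
python3 - <<'E'
from h import *
eyes.read_camera("wrist");c=cam("wrist"); cv2.imwrite("pics/w3.png",c["image"][:,:,::-1])
E
python3 bar.py;python3 plan.py 486 -164.5 271 -5.5 0 2
```

```text
yaw -5.65 near x 427.3 rows 140 261 w 11.0 res 0.26
y at tcp x -165.6 tcp [ 486.7 -164.2  349.7] centre if near end: 511.9
t 10.8 pos [ 486.7 -164.2  349.7] F [-0.86  0.28 -0.05] op 0.6 j [-0.45  0.4   1.89 -0.    0.85 -1.93]
dist 78.7 rot deg [-0.1 -0.1  0. ] N 2
row [39.3, -0.2, -0.3] [-0.0007, -0.0008, 0.0004]
```

View pics/w3.png

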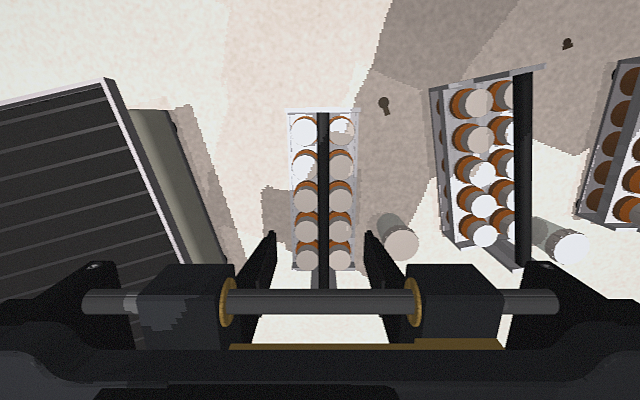

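R's bar runs from (322,111) to (322,288), centred.

Emit:
jog_arm(deltas=[39, -0.8, 0, 0, 0, 0, 0.5, 38, -0.8, 0, 0, 0, 0, 0.4, 0, 0, 0, 0, 0, 0, 0.3])

```text
t: 11.18
eef_pos: [486.2, -163.6, 271.4]
tcp_rot: [-2.99, 1.569, -3.085]
ft_force: [-0.4, 0.5, 0.2]
opening: 0.353
```

```bash
python3 plan.py 486.5 -165.6 271 -5.65 0 1
```

```text
t 11.18 pos [ 486.2 -163.6  271.4] F [-0.42  0.46  0.2 ] op 0.353 j [-0.45  0.52  1.96 -0.    0.66 -1.93]
dist 2.1 rot deg [ 0.2 -0.1  0. ] N 1
row [0.4, -2.0, 0.5] [0.004, -0.0019, 0.0003]
```

Emit:
jog_arm(deltas=[1, -2, 0.5, 0, 0, 0, 0.2, 0.8, 0, 0, 0, 0, 0, 0.15])

```text
t: 11.42
eef_pos: [487.0, -164.9, 271.7]
tcp_rot: [-1.801, 1.57, -1.894]
ft_force: [0.0, -0.8, 0.7]
opening: 0.172
```

Emit:
jog_arm(deltas=[0.5, 0, 0, 0, 0, 0, 0, 0.3, 0, 0, 0, 0, 0, 0])

```text
t: 11.68
eef_pos: [487.0, -164.7, 272.0]
tcp_rot: [-0.85, 1.569, -0.943]
ft_force: [0.7, -0.9, -7.4]
opening: 0.101
```

Emit:
jog_arm(deltas=[0.8, 0, 0, 0, 0, 0, 0])

```text
t: 11.8
eef_pos: [487.0, -164.7, 272.0]
tcp_rot: [-0.764, 1.568, -0.857]
ft_force: [-3.6, 2.0, 13.2]
opening: 0.099
```

Emit:
jog_arm(deltas=[0.3, 0, 0, 0, 0, 0, 0])

```text
t: 11.92
eef_pos: [486.9, -164.7, 272.0]
tcp_rot: [-0.711, 1.568, -0.803]
ft_force: [-0.2, 0.9, -0.7]
opening: 0.101
```

Emit:
jog_arm(deltas=[0.2, 0, -5, 0, 0, 0, 0])

```text
t: 12.05
eef_pos: [482.1, -164.4, 272.0]
tcp_rot: [-0.559, 1.566, -0.652]
ft_force: [1.6, -0.6, -0.4]
opening: 0.104
```

Emit:
jog_arm(deltas=[0.2, 0, -5, 0, 0, 0, 0])

```text
t: 12.18
eef_pos: [477.1, -163.9, 272.0]
tcp_rot: [-0.503, 1.565, -0.596]
ft_force: [2.1, 1.7, 0.5]
opening: 0.101
```

Emit:
jog_arm(deltas=[0.1, 0, -5, 0, 0, 0, 0])

```text
t: 12.3
eef_pos: [471.8, -163.5, 272.0]
tcp_rot: [-0.485, 1.564, -0.578]
ft_force: [2.4, -1.0, 0.8]
opening: 0.097
```

Emit:
jog_arm(deltas=[0.1, 0, -5, 0, 0, 0, 0])

```text
t: 12.42
eef_pos: [466.6, -163.1, 272.0]
tcp_rot: [-0.472, 1.564, -0.565]
ft_force: [3.4, -0.6, 2.1]
opening: 0.098
```

Emit:
jog_arm(deltas=[0, 0, -5, 0, 0, 0, 0, 0, 0, -5, 0, 0, 0, 0])

```text
t: 12.68
eef_pos: [455.9, -162.1, 272.0]
tcp_rot: [-0.468, 1.564, -0.561]
ft_force: [2.6, -0.4, 2.2]
opening: 0.101
```

Emit:
jog_arm(deltas=[0, 0, -5, 0, 0, 0, 0, 0, 0, -5, 0, 0, 0, 0])

```text
t: 12.92
eef_pos: [445.2, -161.1, 272.0]
tcp_rot: [-0.462, 1.563, -0.555]
ft_force: [2.2, -0.3, 1.9]
opening: 0.104
```

Emit:
jog_arm(deltas=[0, 0, -5, 0, 0, 0, 0, 0, 0, -5, 0, 0, 0, 0])

```text
t: 13.18
eef_pos: [434.6, -160.2, 272.0]
tcp_rot: [-0.466, 1.563, -0.559]
ft_force: [3.8, -0.2, 1.7]
opening: 0.103
```

Emit:
jog_arm(deltas=[0, 0, -5, 0, 0, 0, 0, 0, 0, -5, 0, 0, 0, 0])

```text
t: 13.42
eef_pos: [424.0, -159.2, 272.0]
tcp_rot: [-0.46, 1.563, -0.553]
ft_force: [2.4, 0.3, 1.6]
opening: 0.105
```

Emit:
jog_arm(deltas=[0, 0, -4, 0, 0, 0, 0])

```text
t: 13.55
eef_pos: [419.7, -158.8, 272.0]
tcp_rot: [-0.459, 1.563, -0.552]
ft_force: [3.9, -0.2, 1.9]
opening: 0.105
```

R drags at about 2.7 N with ~1.3 N of extra load (about 2.3 N under its own weight): middling. M is the grippiest, L the slickest. I'll keep the order asked, so M goes first.

Emit:
jog_arm(deltas=[0, 0, 0, 0, 0, 0, 0.6, 0, 0, 0, 0, 0, 0, 0.6, 0, 0, 0, 0, 0, 0, 0.6, -35, 0, 0, 0, 0, 0, 0.6, -36, 0, 0, 0, 0, 0, 0.6])

```text
t: 14.18
eef_pos: [418.5, -158.3, 341.8]
tcp_rot: [2.998, 1.569, 2.905]
ft_force: [-0.1, -0.7, -0.9]
opening: 0.566
```

```bash
python3 plan.py 474.5 1.5 345 6.8 0 4
```

```text
t 14.18 pos [ 418.5 -158.3  341.8] F [-0.05 -0.71 -0.89] op 0.566 j [-0.51  0.33  2.05 -0.    0.76 -1.99]
dist 169.3 rot deg [-12.1  -0.1  -0. ] N 4
row [-0.8, 40.2, 13.5] [-0.0529, -0.0005, -0.0001]
```

Emit:
jog_arm(deltas=[-1, 40, 13.5, -0.053, 0, 0, 0.6, -1, 40, 13.5, -0.053, 0, 0, 0.6, -1, 40, 13.5, -0.053, 0, 0, 0.6, -1, 39, 13.5, -0.053, 0, 0, 0.6])

```text
t: 14.68
eef_pos: [475.9, 2.0, 348.3]
tcp_rot: [-0.801, 1.568, -0.681]
ft_force: [1.0, 0.3, -0.7]
opening: 0.601
```

```bash
python3 - <<'E'
from h import *
eyes.read_camera("wrist");c=cam("wrist"); cv2.imwrite("pics/w4.png",c["image"][:,:,::-1])
E
python3 bar.py;python3 plan.py 474.5 1.5 271 6.5 0 2
```

```text
yaw 6.36 near x 391.6 rows 110 261 w 11.0 res 0.18
y at tcp x 1.2 tcp [475.7   2.1 348.1] centre if near end: 476.1
t 14.82 pos [475.7   2.1 348.1] F [-0.27 -0.08  0.37] op 0.601 j [-0.13  0.36  1.98 -0.    0.8  -1.83]
dist 77.1 rot deg [0.5 0.1 0.1] N 2
row [38.6, -0.2, -0.7] [0.004, 0.0008, 0.0008]
```

View pics/w4.png

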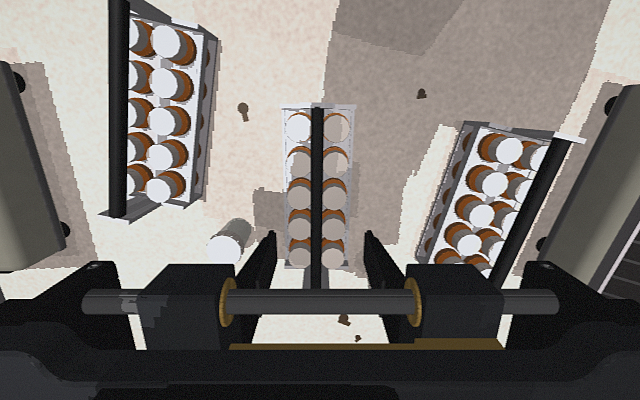

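Emit:
jog_arm(deltas=[38, -0.2, -0.5, 0.003, 0, 0, 0.5, 38, -0.5, -0.5, 0.003, 0, 0, 0.3, 1, 0, 0, 0, 0, 0, 0.2, 1, 0, 0, 0, 0, 0, 0.2])

```text
t: 15.32
eef_pos: [474.8, -1.3, 269.6]
tcp_rot: [-0.768, 1.567, -0.656]
ft_force: [1.1, -0.4, -0.2]
opening: 0.245
```

```bash
python3 plan.py 475.5 1.3 271 6.5 0 1
```

```text
t 15.32 pos [474.8  -1.3 269.6] F [ 1.06 -0.44 -0.23] op 0.245 j [-0.14  0.49  2.06 -0.    0.59 -1.82]
dist 3.1 rot deg [-0.1  0.1  0.1] N 1
row [-1.4, 2.5, 1.0] [-0.0012, 0.0025, 0.0024]
```

Emit:
jog_arm(deltas=[-1, 2.5, 0.5, 0, 0.002, 0.002, 0, 0.5, 0, 0, 0, 0, 0, 0, 0.3, 0, 0, 0, 0, 0, 0])

```text
t: 15.7
eef_pos: [475.0, 1.1, 272.1]
tcp_rot: [-0.226, 1.568, -0.115]
ft_force: [-0.4, 0.0, -7.0]
opening: 0.107
```

```bash
python3 plan.py 475.5 1.3 271 6.5 0 1
```

```text
t 15.7 pos [475.    1.1 272.1] F [-0.38  0.03 -6.99] op 0.107 j [-0.14  0.48  2.06  0.    0.6  -1.82]
dist 1.2 rot deg [-0.1  0.2  0. ] N 1
row [1.1, 0.1, 0.5] [-0.002, 0.0031, 0.0007]
```

Run:
```python
from h import *
from scipy.spatial.transform import Rotation as Ro
t=cam("top");s=cam("scene")
for nm,C,yaw,tilt,pt,ps in (("L",[436,364,124],-6,18,[[108,229],[90,341.5],[179,342],[190.5,235.5]],[[468.5,118],[433,60.5],[376,85],[406,144]]),
 ("R",[495.4,-378,124],8.2,-9,[[434,205],[458,310],[542,298.5],[514,190.5]],[[199,228],[166,159],[95,178.5],[123,255]])):
    C=np.array(C,float)
    for h in (0,8):
      for c,p in ((t,pt),(s,ps)):
        D=Ro.from_euler("ZX",[yaw,tilt],degrees=True).as_matrix();n=D[:,2]
        q0=C.copy()
        for _ in range(5):
            o,d=ray(c,p); P=o+d*(((q0+h*n-o)@n)/(d@n))[:,None]-h*n
            m=P.mean(0); q0=np.array([m[0],m[1],124.])
        l=(P-m)@D; ux=P[0]+P[3]-P[1]-P[2]; uy=P[0]+P[1]-P[2]-P[3]
        print(nm,h,m.round(1),l.round(0)[:,:2].tolist(),"yaw",np.degrees(np.arctan2(ux[1],ux[0])).round(1),"y-yaw",np.degrees(np.arctan2(-(uy@D[:,0]),uy@D[:,1])).round(1))
```

```text
L 0 [436.3 363.5 124. ] [[115.0, 86.0], [-116.0, 85.0], [-115.0, -88.0], [116.0, -83.0]] yaw -5.3 y-yaw 0.3
L 0 [435.4 364.5 124. ] [[114.0, 84.0], [-112.0, 84.0], [-115.0, -85.0], [112.0, -83.0]] yaw -5.9 y-yaw -0.8
L 8 [437.2 362.5 124. ] [[114.0, 85.0], [-114.0, 84.0], [-114.0, -87.0], [115.0, -82.0]] yaw -5.3 y-yaw 0.3
L 8 [442. 362. 124.] [[113.0, 83.0], [-111.0, 84.0], [-114.0, -84.0], [111.0, -83.0]] yaw -5.9 y-yaw -0.8
R 0 [ 495.1 -380.6  124. ] [[116.0, 87.0], [-116.0, 85.0], [-116.0, -86.0], [116.0, -85.0]] yaw 8.5 y-yaw -0.1
R 0 [ 493.3 -378.1  124. ] [[115.0, 83.0], [-113.0, 85.0], [-117.0, -83.0], [114.0, -85.0]] yaw 7.7 y-yaw -0.9
R 8 [ 495.4 -378.2  124. ] [[115.0, 86.0], [-115.0, 84.0], [-115.0, -85.0], [115.0, -85.0]] yaw 8.5 y-yaw -0.1
R 8 [ 499.5 -378.   124. ] [[114.0, 82.0], [-112.0, 85.0], [-116.0, -83.0], [113.0, -84.0]] yaw 7.7 y-yaw -0.9
```

Emit:
jog_arm(deltas=[-20, 0, 0, 0, 0, 0, 0, -40, 0, 0, 0, 0, 0, 0, -40, 0, 0, 0, 0, 0, 0, -30, 0, 0, 0, 0, 0, 0])

```text
t: 16.3
eef_pos: [474.2, 1.1, 402.2]
tcp_rot: [2.97, 1.564, 3.082]
ft_force: [0.5, -0.5, -8.1]
opening: 0.102
```

```bash
cat > deck.py <<'E'
import sys
from plan import *
# deck.py cx cy yaw tilt h(gap+272.1) -> tcp target
cx,cy,yaw,tilt,h=[float(v) for v in sys.argv[1:6]]
n=Ro.from_euler("ZX",[yaw,tilt],degrees=True).as_matrix()[:,2]
P=np.array([cx,cy,124])+h*n; print("TCP",P.round(1))
import subprocess
subprocess.run([sys.executable,"plan.py",*map(str,P),str(yaw),str(tilt),*sys.argv[6:]])
E
python3 deck.py 436.5 363.5 -5.9 18 322
python3 plan.py 455 180 420 0 0
```

```text
t 16.3 pos [474.2   1.1 402.2] F [ 0.5  -0.52 -8.07] op 0.102 j [-0.14  0.28  1.92 -0.    0.95 -1.82]
dist 269.2 rot deg [12.2 -2.3 17.9] N 5
row [1.1, 53.5, -8.2] [0.0424, -0.0081, 0.0625]
TCP [426.3 264.5 430.2]
t 16.3 pos [474.2   1.1 402.2] F [ 0.5  -0.52 -8.07] op 0.102 j [-0.14  0.28  1.92 -0.    0.95 -1.82]
dist 180.8 rot deg [ 6.4 -0.4 -0. ] N 4
row [-4.4, 45.0, -1.7] [0.028, -0.0016, -0.0002]
```

```bash
python3 deck.py 436.5 363.5 -5.9 18 322 7
```

```text
t 16.3 pos [474.2   1.1 402.2] F [ 0.5  -0.52 -8.07] op 0.102 j [-0.14  0.28  1.92 -0.    0.95 -1.82]
dist 269.2 rot deg [12.2 -2.3 17.9] N 7
row [1.1, 38.2, -6.1] [0.0303, -0.0058, 0.0446]
TCP [426.3 264.5 430.2]
```

Emit:
jog_arm(deltas=[0, 20, -3, 0.02, -0.003, 0.022, 0, 1, 38, -6, 0.03, -0.006, 0.045, 0, 1, 38, -6, 0.03, -0.006, 0.045, 0, 1, 38, -6, 0.03, -0.006, 0.045, 0, 1, 38, -6, 0.03, -0.006, 0.045, 0, 1, 38, -6, 0.03, -0.006, 0.045, 0, 1, 38, -6, 0.03, -0.006, 0.045, 0, 1, 15, -3, 0.012, -0.003, 0.02, 0])

```text
t: 17.3
eef_pos: [425.1, 266.8, 429.9]
tcp_rot: [1.581, 1.254, 1.47]
ft_force: [-0.6, -2.5, -8.1]
opening: 0.106
```

```bash
python3 deck.py 436.5 363.5 -5.9 18 292
```

```text
t 17.3 pos [425.1 266.8 429.9] F [-0.63 -2.48 -8.14] op 0.106 j [ 0.38  0.27  1.86  0.36  0.89 -1.29]
dist 29.1 rot deg [-0.5 -0.  -0.2] N 1
row [29.0, -2.0, 1.4] [-0.0079, -0.0008, -0.0026]
TCP [427.2 273.7 401.7]
```

Emit:
jog_arm(deltas=[15, -1, 0.7, -0.004, 0, -0.001, 0, 15, -1, 0.7, -0.004, 0, -0.001, 0, 8, 0, 0, 0, 0, 0, 0])

```text
t: 17.68
eef_pos: [427.3, 276.0, 389.2]
tcp_rot: [1.578, 1.26, 1.478]
ft_force: [-0.3, 0.3, -7.6]
opening: 0.105
```

```bash
python3 - <<'E'
from h import *
c=cam("wrist"); cv2.imwrite("pics/w5.png",c["image"][:,:,::-1])
c=cam("top"); cv2.imwrite("pics/t5.png",cv2.resize(c["image"][170:370,60:340],None,fx=2.8,fy=2.8)[:,:,::-1])
E
python3 deck.py 436.5 363.5 -5.9 18 276
```

```text
t 17.77 pos [427.3 276.1 389.5] F [ 0.16  0.11 -7.83] op 0.104 j [ 0.4   0.33  1.9   0.38  0.8  -1.32]
dist 4.0 rot deg [ 0.1 -0.2  0.2] N 1
row [3.6, 1.6, 0.2] [0.0015, -0.0035, 0.0034]
TCP [427.7 278.7 386.5]
```

View pics/w5.png

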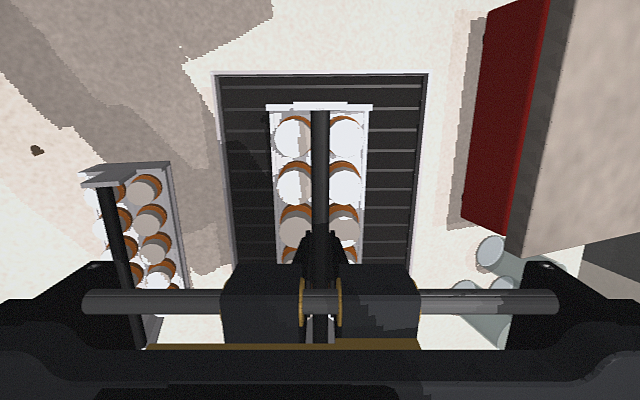

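View pics/t5.png

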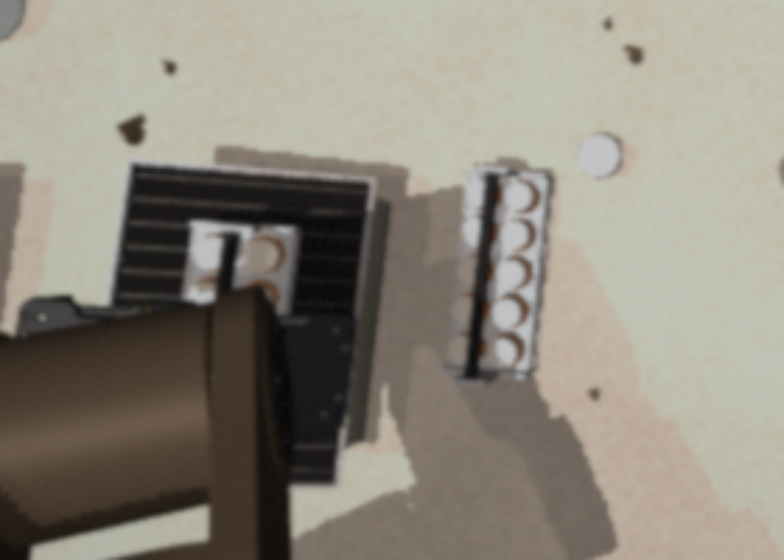

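The wrist view shows the mat's near corners at about (216,76) and (427,74), with the rack between them at columns 267–371. I'll check where the corners fall in the assumed deck frame.

Run:
```python
from h import *
from scipy.spatial.transform import Rotation as Ro
c=cam("wrist")
D=Ro.from_euler("ZX",[-5.9,18],degrees=True).as_matrix();C=np.array([436.5,363.5,124.]);n=D[:,2]
def on(p,h):
    o,d=ray(c,p); P=o+d*(((C+h*n-o)@n)/(d@n))[:,None]; return ((P-C)@D).round(1)
print(on([[214,75],[428,73],[236,262],[411,262]],8))
print("rack plate ends, h55ish", on([[267,107],[372,106]],63))
import cv2
im=c["image"][55:280,200:440]; cv2.imwrite("pics/w5c.png",cv2.resize(im,None,fx=3,fy=2.6,interpolation=cv2.INTER_CUBIC)[:,:,::-1])
```

```text
[[-113.9  -89.1    8. ]
 [-115.5   84.8    8. ]
 [  56.9  -85.9    8. ]
 [  56.4   87.4    8. ]]
rack plate ends, h55ish [[-88.3 -37.4  63. ]
 [-88.9  31.5  63. ]]
```

View pics/w5c.png

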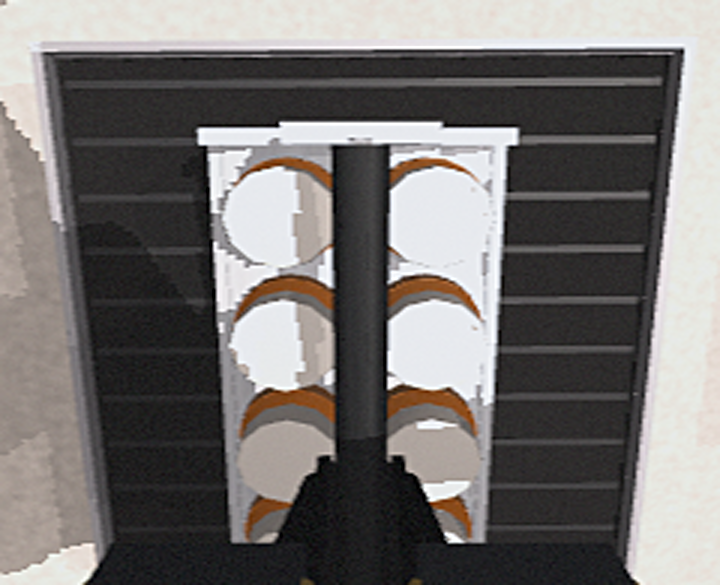

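Run:
```python
from h import *
from scipy.spatial.transform import Rotation as Ro
D=Ro.from_euler("ZX",[-5.9,18],degrees=True).as_matrix();C=np.array([436.5,363.5,124.]);n=D[:,2]
def on(c,p,h):
    o,d=ray(c,p); P=o+d*(((C+h*n-o)@n)/(d@n))[:,None]; return ((P-C)@D).round(1)
t=cam("top")
f=lambda x,y:[60+x/2.8,170+y/2.8]
print(on(t,[f(190,222),f(297,228)],63)); print(on(t,[f(132,164),f(376,180)],8)); print(on(t,[f(231,234)],114))
w=cam("wrist"); g=lambda x,y:[200+x/3,55+y/2.6]
print(on(w,[g(35,43),g(685,46)],8),on(w,[g(197,127),g(519,127)],63),on(w,[g(280,121),g(442,121)],114))
print(w["world_from_camera"][:3,3], (w["world_from_camera"][:3,3]-C)@D)
```

```text
[[ 77.   31.2  63. ]
 [ 78.1 -40.5  63. ]]
[[115.4  85.7   8. ]
 [119.  -90.9   8. ]]
[[ 72.5  -3.1 114. ]]
[[-115.9  -90.2    8. ]
 [-115.3   86.4    8. ]] [[-89.7 -37.5  63. ]
 [-89.8  33.1  63. ]] [[-89.5 -14.7 114. ]
 [-89.6  11.6 114. ]]
[343.70657586 290.56963831 371.73250987] [-84.80518352  -1.51154821 260.97250762]
```

Both views put the rack about 5–9 mm short along the deck's x, 1–2 mm low in y, with about 0.8° of yaw. I'll correct this before touchdown.

Emit:
jog_arm(deltas=[1, 1, 3.5, -0.007, -0.002, 0.002, 0, 1, 0.5, 3.5, -0.007, -0.001, 0.001, 0])

```text
t: 18.18
eef_pos: [434.9, 277.4, 390.6]
tcp_rot: [1.541, 1.254, 1.455]
ft_force: [0.4, 1.0, -7.3]
opening: 0.102
```

```bash
python3 deck.py 443.5 363.5 -5.1 18 272 1
python3 - <<'E'
from h import *
from scipy.spatial.transform import Rotation as Ro
D=Ro.from_euler("ZX",[-5.1,18],degrees=True).as_matrix();C=np.array([436.5,363.5,124.]);n=D[:,2]
def on(c,p,h):
    o,d=ray(c,p); P=o+d*(((C+h*n-o)@n)/(d@n))[:,None]; return ((P-C)@D).round(1)
w=cam("wrist");im=w["image"][55:280,200:440]; cv2.imwrite("pics/w6c.png",cv2.resize(im,None,fx=3,fy=2.6,interpolation=cv2.INTER_CUBIC)[:,:,::-1])
E
```

```text
t 18.18 pos [434.9 277.4 390.6] F [ 0.4   0.98 -7.26] op 0.102 j [ 0.4   0.34  1.88  0.39  0.8  -1.34]
dist 8.3 rot deg [ 0.2  0.5 -0.1] N 1
row [8.3, -0.1, 0.8] [0.0043, 0.0082, -0.0023]
TCP [436.  279.8 382.7]
```

View pics/w6c.png

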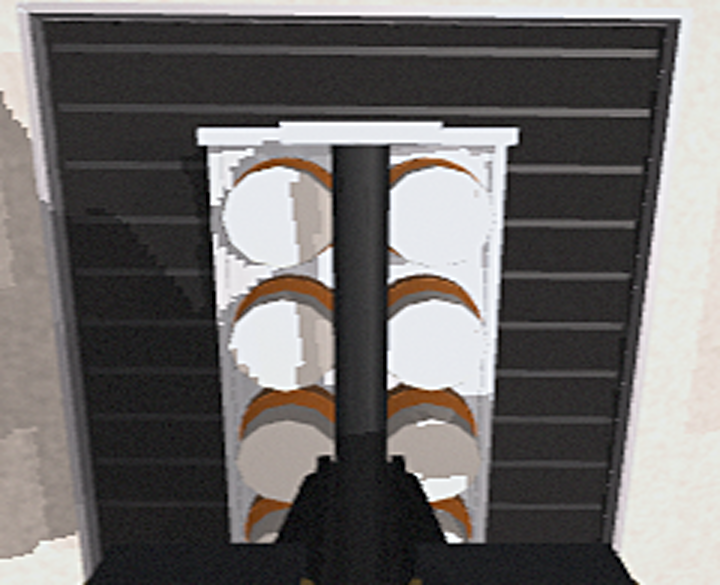

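Emit:
jog_arm(deltas=[3, -1, 0, 0.002, 0.006, -0.002, 0, 2.5, -0.5, 0, 0, 0.002, 0, 0])

```text
t: 18.48
eef_pos: [435.5, 277.7, 384.6]
tcp_rot: [1.567, 1.256, 1.481]
ft_force: [-0.3, 1.2, -8.1]
opening: 0.1
```

```bash
python3 deck.py 443.5 363.5 -5.1 18 272 1
```

```text
t 18.48 pos [435.5 277.7 384.6] F [-0.33  1.17 -8.09] op 0.1 j [ 0.4   0.35  1.89  0.39  0.8  -1.35]
dist 2.9 rot deg [ 0.1  0.  -0. ] N 1
row [2.5, 1.4, 0.4] [0.0024, 0.0004, -0.0004]
TCP [436.  279.8 382.7]
```

Emit:
jog_arm(deltas=[1.2, 0, 0, 0, 0, 0, 0])

```text
t: 18.6
eef_pos: [435.4, 277.9, 383.5]
tcp_rot: [1.568, 1.256, 1.482]
ft_force: [-5.1, -10.6, 8.9]
opening: 0.105
```

Emit:
jog_arm(deltas=[1, 0, 0, 0, 0, 0, 0])

```text
t: 18.73
eef_pos: [435.3, 277.9, 383.5]
tcp_rot: [1.566, 1.256, 1.48]
ft_force: [-5.8, -13.5, 12.7]
opening: 0.104
```

Emit:
jog_arm(deltas=[0.8, 0, 0, 0, 0, 0, 0])

```text
t: 18.85
eef_pos: [435.2, 277.9, 383.5]
tcp_rot: [1.563, 1.256, 1.477]
ft_force: [-2.6, -5.9, 2.1]
opening: 0.103
```

Emit:
jog_arm(deltas=[0.3, 0, 0, 0, 0, 0, 0.5, 0, 0, 0, 0, 0, 0, 0.5, 0, 0, 0, 0, 0, 0, 0.5, 0, 0, 0, 0, 0, 0, 0.5, -25, 0, 0, 0, 0, 0, 0.5, -35, 0, 0, 0, 0, 0, 0.5])

```text
t: 19.6
eef_pos: [433.8, 259.9, 441.4]
tcp_rot: [1.563, 1.255, 1.477]
ft_force: [-0.3, 0.2, -0.6]
opening: 0.495
```

Run:
```python
from h import *
w=cam("wrist"); cv2.imwrite("pics/w7.png",w["image"][:,:,::-1])
c=cam("top"); cv2.imwrite("pics/t7.png",cv2.resize(c["image"][170:370,60:340],None,fx=2.8,fy=2.8)[:,:,::-1])
print(env.state()["eef_pos"],env.state()["opening"])
```

```text
[433.88757006 259.51731145 444.01947346] 0.49847786748218637
```

View pics/w7.png

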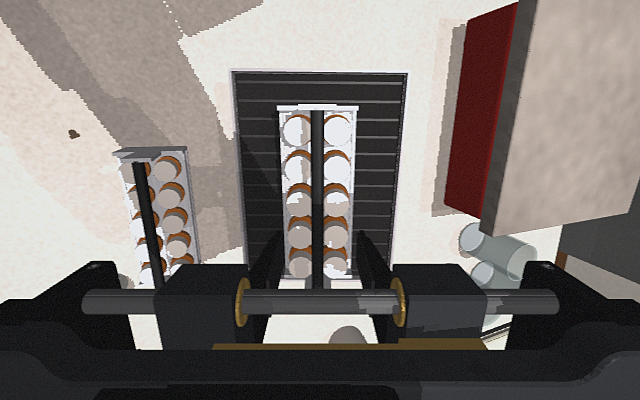

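Rack M stands on the steep mat. Its mid column is 318 against 320 for the mat, and it hasn't slid. Now to R.

```bash
python3 plan.py 424 -159 350 -5.6 0 9
```

```text
t 19.7 pos [433.9 259.5 444. ] F [-0.05  0.26 -1.18] op 0.498 j [ 0.36  0.26  1.83  0.36  0.93 -1.32]
dist 429.1 rot deg [  0.7   0.4 -18.3] N 9
row [2.1, -47.7, 3.1] [0.0013, 0.0007, -0.0354]
```

View pics/t7.png

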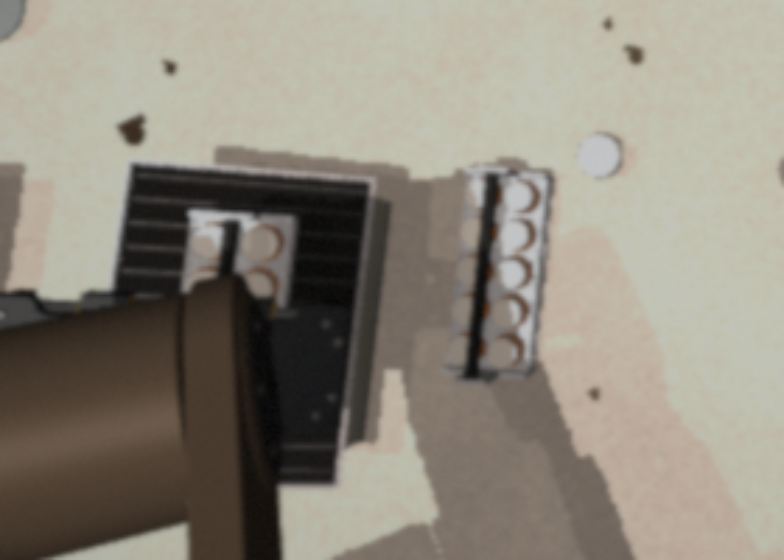

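Emit:
jog_arm(deltas=[-20, -10, 0, 0, 0, 0, 0.5, 2, -47, 3, 0, 0, -0.035, 0.5, 2, -47, 3, 0, 0, -0.035, 0.5, 2, -47, 3, 0, 0, -0.035, 0.5, 2, -47, 3, 0, 0, -0.035, 0.5, 2, -47, 3, 0, 0, -0.035, 0.5, 2, -47, 3, 0, 0, -0.035, 0.5, 2, -47, 3, 0, 0, -0.035, 0.5, 2, -47, 3, 0, 0, -0.035, 0.5])

```text
t: 20.82
eef_pos: [425.3, -129.7, 366.6]
tcp_rot: [1.323, 1.536, 1.242]
ft_force: [0.9, 0.6, -0.1]
opening: 0.501
```

```bash
python3 plan.py 424 -159 350 -5.6 0
```

```text
t 20.82 pos [ 425.3 -129.7  366.6] F [ 0.94  0.59 -0.07] op 0.501 j [-0.45  0.29  2.03  0.05  0.83 -1.97]
dist 33.7 rot deg [ 1.   0.5 -1.9] N 1
row [15.6, -29.8, 0.9] [0.0169, 0.0082, -0.0335]
```

Emit:
jog_arm(deltas=[16, -29, 0, 0.016, 0.008, -0.033, 0.6, 0, 0, 0, 0, 0, 0, 0.6])

```text
t: 21.08
eef_pos: [422.9, -161.2, 347.9]
tcp_rot: [-3.04, 1.57, -3.14]
ft_force: [-0.4, -0.4, -0.3]
opening: 0.594
```

```bash
python3 - <<'E'
from h import *
eyes.read_camera("wrist");c=cam("wrist"); cv2.imwrite("pics/w8.png",c["image"][:,:,::-1])
t=cam("top"); cv2.imwrite("pics/t8.png",cv2.resize(t["image"][170:370,60:340],None,fx=2.8,fy=2.8,interpolation=cv2.INTER_CUBIC)[:,:,::-1])
E
python3 bar.py;python3 plan.py 424 -159 271 -5.6 0 2
```

```text
yaw -6.14 near x 337.5 rows 109 261 w 11.0 res 0.59
y at tcp x -159.8 tcp [ 423.2 -159.2  349.5] centre if near end: 422.0
t 21.27 pos [ 423.2 -159.2  349.5] F [-0.77  0.26  0.05] op 0.599 j [-0.51  0.33  2.03  0.    0.78 -1.98]
dist 78.5 rot deg [0.  0.1 0. ] N 2
row [39.2, 0.1, 0.3] [0.0002, 0.0009, 0.0003]
```

View pics/w8.png

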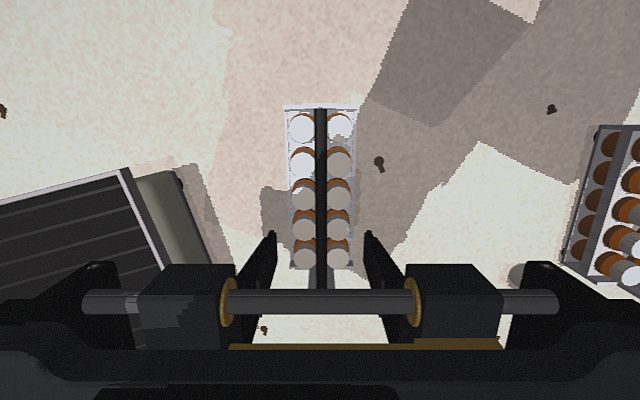

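View pics/t8.png

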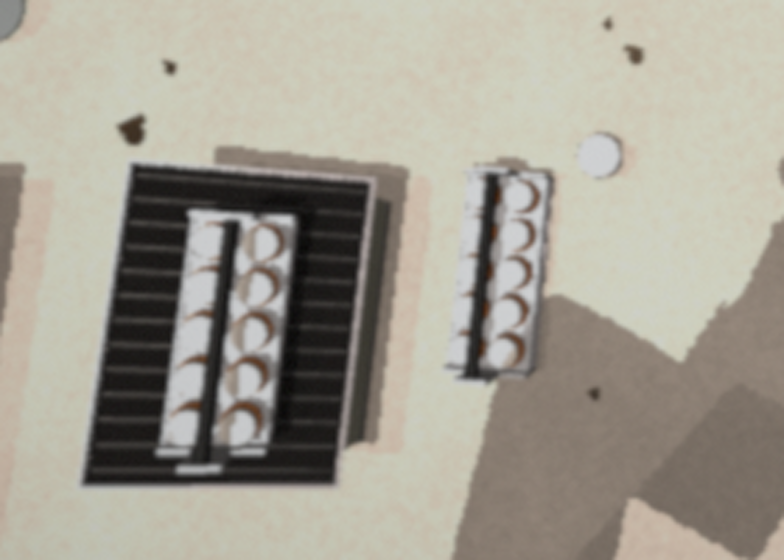

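Run:
```python
from h import *
from scipy.spatial.transform import Rotation as Ro
D=Ro.from_euler("ZX",[-5.1,18],degrees=True).as_matrix();C=np.array([436.5,363.5,124.]);n=D[:,2]
def on(c,p,h):
    o,d=ray(c,p); P=o+d*(((C+h*n-o)@n)/(d@n))[:,None]; return ((P-C)@D).round(1)
t=cam("top"); f=lambda x,y:[60+x/2.8,170+y/2.8]
r=on(t,[f(188,211),f(297,216),f(267,455),f(156,455)],55); print(r[:,:2].tolist(),r.mean(0))
b=on(t,[f(230,222),f(200,472)],106); print(b,b.mean(0))
d=on(t,[f(130,163),f(376,180),f(338,487),f(81,486)],8); print(d[:,:2].tolist(),d.mean(0))
s=cam("scene"); cv2.imwrite("pics/s8.png",cv2.resize(s["image"][40:260,80:480],None,fx=2,fy=2)[:,:,::-1])
```

```text
[[84.7, 33.8], [85.9, -39.9], [-84.7, -39.7], [-84.7, 32.5]] [ 0.3   -3.325 55.   ]
[[ 79.7  -1.3 106. ]
 [-84.4  -3.4 106. ]] [ -2.35  -2.35 106.  ]
[[117.1, 85.7], [117.8, -92.5], [-118.8, -90.1], [-116.4, 86.2]] [-0.075 -2.675  8.   ]
```

View pics/s8.png

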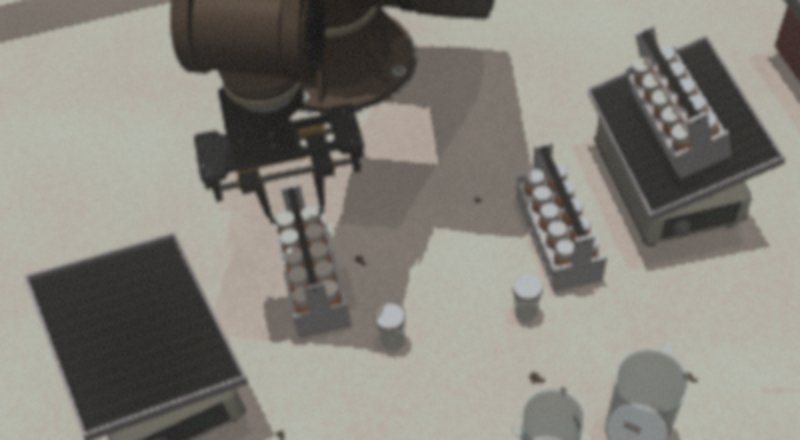

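On the steep deck the rack centre is within 1 mm of the deck centre, with a yaw match under 1°. M had been gripped about 6 mm off its centre, so I'll grip R at x≈417.

```bash
python3 plan.py 417 -159.1 271 -5.9 0 2
```

```text
t 21.38 pos [ 423.2 -159.1  349.6] F [ 0.53 -0.52 -1.21] op 0.599 j [-0.51  0.33  2.03 -0.    0.78 -1.98]
dist 78.8 rot deg [0.3 0.1 0.1] N 2
row [39.3, -0.3, -3.2] [0.003, 0.001, 0.0005]
```

Emit:
jog_arm(deltas=[38, -0.3, -3, 0.003, 0, 0, 0.5, 38, -0.3, -3, 0.003, 0, 0, 0.3, 1, 0, 0, 0, 0, 0, 0.2, 1, 0, 0, 0, 0, 0, 0.2])

```text
t: 21.88
eef_pos: [418.5, -157.2, 272.8]
tcp_rot: [-0.333, 1.563, -0.432]
ft_force: [-0.5, 0.4, 0.2]
opening: 0.243
```

```bash
python3 plan.py 417 -159.1 271 -5.9 0 1
```

```text
t 21.88 pos [ 418.5 -157.2  272.8] F [-0.52  0.45  0.24] op 0.243 j [-0.51  0.45  2.12  0.    0.56 -1.98]
dist 3.0 rot deg [0.2 0.4 0.1] N 1
row [1.8, -2.0, -1.3] [0.0041, 0.0075, 0.0026]
```

Emit:
jog_arm(deltas=[1.5, -1.8, -1, 0.003, 0.007, 0.002, 0, 0.5, 0, 0, 0, 0, 0, 0, 0.3, 0, 0, 0, 0, 0, 0])

```text
t: 22.25
eef_pos: [417.5, -158.8, 272.5]
tcp_rot: [-0.52, 1.568, -0.621]
ft_force: [-0.5, 0.4, -5.5]
opening: 0.101
```

```bash
python3 plan.py 417 -159.1 271 -5.9 0 1
```

```text
t 22.25 pos [ 417.5 -158.8  272.5] F [-0.54  0.43 -5.54] op 0.101 j [-0.51  0.45  2.12 -0.    0.56 -1.98]
dist 1.6 rot deg [0.1 0.2 0.1] N 1
row [1.5, -0.3, -0.5] [0.0015, 0.0027, 0.0015]
```

Emit:
jog_arm(deltas=[-20, 0, 0, 0, 0, 0, 0, -40, 0, 0, 0, 0, 0, 0, -40, 0, 0, 0, 0, 0, 0, -20, 0, 0, 0, 0, 0, 0])

```text
t: 22.75
eef_pos: [416.5, -158.4, 393.6]
tcp_rot: [2.781, 1.566, 2.679]
ft_force: [0.7, -0.6, -9.2]
opening: 0.102
```

```bash
python3 deck.py 497 -379 8.1 -9 322.5 6
```

```text
t 22.75 pos [ 416.5 -158.4  393.6] F [ 0.68 -0.6  -9.2 ] op 0.102 j [-0.51  0.25  1.99 -0.    0.9  -1.98]
dist 192.1 rot deg [-13.9  -1.4  -9.1] N 6
row [-6.3, -29.0, 12.3] [-0.0404, -0.004, -0.0265]
TCP [ 489.9 -329.1  442.5]
```

Emit:
jog_arm(deltas=[-4, -15, 6, -0.02, -0.002, -0.013, 0, -6, -29, 12, -0.04, -0.004, -0.026, 0, -6, -29, 12, -0.04, -0.004, -0.026, 0, -6, -29, 12, -0.04, -0.004, -0.026, 0, -6, -29, 12, -0.04, -0.004, -0.026, 0, -6, -29, 12, -0.04, -0.004, -0.026, 0, -4, -13, 6, -0.02, -0.002, -0.013, 0])

```text
t: 23.62
eef_pos: [489.2, -334.6, 438.3]
tcp_rot: [-1.629, 1.419, -1.479]
ft_force: [-0.1, -0.2, -9.2]
opening: 0.101
```

```bash
python3 deck.py 497 -379 8.1 -9 283 3
```

```text
t 23.62 pos [ 489.2 -334.6  438.3] F [-0.11 -0.17 -9.22] op 0.101 j [-0.7   0.4   1.62 -0.13  1.02 -2.36]
dist 34.9 rot deg [ 0.5 -0.4 -0.3] N 3
row [11.5, 1.5, 0.6] [0.0028, -0.0025, -0.0018]
TCP [ 490.8 -335.2  403.5]
```

Emit:
jog_arm(deltas=[11, 1.5, 0.5, 0.003, -0.003, -0.002, 0, 11, 1.5, 0.5, 0.003, -0.002, -0.002, 0, 9, 0, 0, 0, 0, 0, 0])

```text
t: 24.0
eef_pos: [489.6, -335.7, 402.8]
tcp_rot: [-1.608, 1.419, -1.466]
ft_force: [0.4, 0.4, -9.9]
opening: 0.103
```

```bash
cat > rd.py <<'E'
from h import *
import sys
w=cam("wrist");im=w["image"][30:280,160:480]; cv2.imwrite(sys.argv[1],cv2.resize(im,None,fx=2.5,fy=2.4,interpolation=cv2.INTER_CUBIC)[:,:,::-1])
E
python3 rd.py pics/w9.png; python3 deck.py 497 -379 8.1 -9 277 1
```

```text
t 24.05 pos [ 489.5 -335.8  401.6] F [ -0.26   0.61 -11.58] op 0.1 j [-0.7   0.44  1.66 -0.13  0.94 -2.34]
dist 4.3 rot deg [ 0.1 -0.4 -0.4] N 1
row [4.1, 0.1, 1.4] [0.0017, -0.0067, -0.007]
TCP [ 490.9 -336.1  397.6]
```

View pics/w9.png

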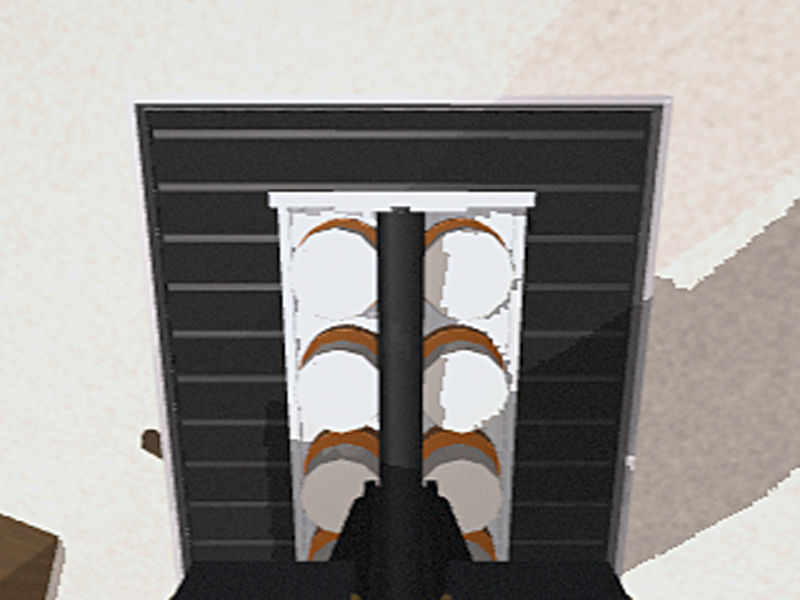

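Run:
```python
from h import *
from scipy.spatial.transform import Rotation as Ro
D=Ro.from_euler("ZX",[8.1,-9],degrees=True).as_matrix();C=np.array([495.,-379,124.]);n=D[:,2]
def on(c,p,h):
    o,d=ray(c,p); P=o+d*(((C+h*n-o)@n)/(d@n))[:,None]; return ((P-C)@D).round(1)
w=cam("wrist"); f=lambda x,y:[160+x/2.5,30+y/2.4]
print(on(w,[f(135,100),f(671,97),f(183,560),f(617,560)],8)[:,:2].tolist(),on(w,[f(268,192),f(535,192)],64)[:,:2].tolist())
t=cam("top"); cv2.imwrite("pics/t9.png",cv2.resize(t["image"][170:330,400:600],None,fx=4,fy=3.7,interpolation=cv2.INTER_CUBIC)[:,:,::-1])
```

```text
[[-116.6, -85.1], [-117.9, 89.9], [58.4, -84.7], [58.9, 88.2]] [[-86.3, -33.9], [-86.4, 36.5]]
```

View pics/t9.png

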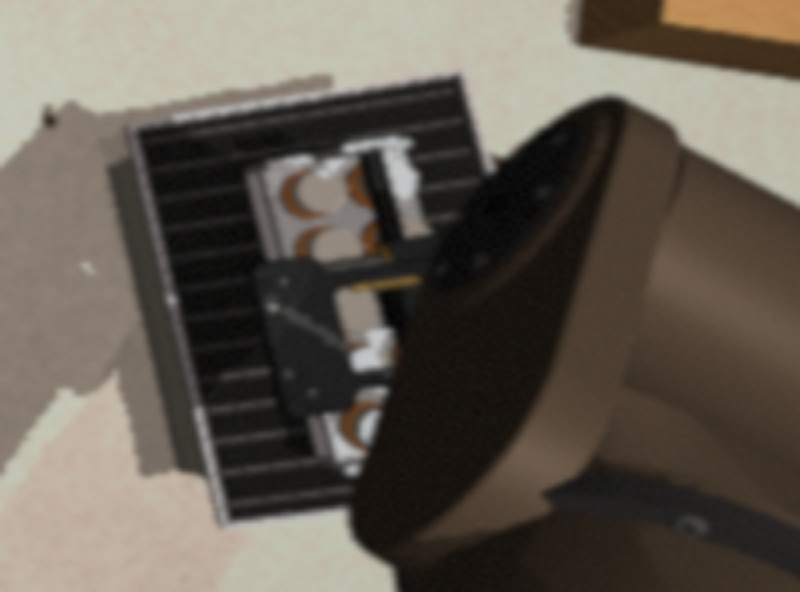

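The wrist view puts the rack 4 mm short in deck x and 0.8 mm off in y. I'll correct that and descend.

Emit:
jog_arm(deltas=[3, 0.8, 2.5, 0, -0.005, -0.005, 0, 2, 0, 1.5, 0, -0.002, -0.002, 0])

```text
t: 24.4
eef_pos: [493.9, -335.2, 399.1]
tcp_rot: [-1.553, 1.41, -1.409]
ft_force: [0.4, -0.8, -8.7]
opening: 0.102
```

```bash
python3 deck.py 499 -378.5 8.0 -9 272.5 1
```

```text
t 24.4 pos [ 493.9 -335.2  399.1] F [ 0.43 -0.77 -8.74] op 0.102 j [-0.69  0.45  1.66 -0.13  0.92 -2.33]
dist 6.1 rot deg [0.2 0.2 0.2] N 1
row [6.0, -0.0, -1.0] [0.0033, 0.0035, 0.0032]
TCP [ 493.1 -336.3  393.1]
```

Emit:
jog_arm(deltas=[2.5, 0, -0.5, 0.002, 0.003, 0.003, 0, 1.8, 0, 0, 0, 0, 0, 0])

```text
t: 24.65
eef_pos: [493.7, -335.8, 394.8]
tcp_rot: [-1.568, 1.413, -1.427]
ft_force: [0.7, -0.6, -9.3]
opening: 0.102
```

```bash
python3 deck.py 499 -378.5 8.0 -9 272.5 1
```

```text
t 24.65 pos [ 493.7 -335.8  394.8] F [ 0.73 -0.62 -9.3 ] op 0.102 j [-0.69  0.45  1.66 -0.13  0.91 -2.33]
dist 1.9 rot deg [0.1 0.  0. ] N 1
row [1.7, -0.1, -0.7] [0.0014, 0.0007, 0.0005]
TCP [ 493.1 -336.3  393.1]
```

Emit:
jog_arm(deltas=[0.8, 0, 0, 0, 0, 0, 0])

```text
t: 24.78
eef_pos: [493.7, -336.0, 394.0]
tcp_rot: [-1.568, 1.413, -1.427]
ft_force: [-0.5, -1.2, -8.4]
opening: 0.102
```

Emit:
jog_arm(deltas=[0.8, 0, 0, 0, 0, 0, 0])

```text
t: 24.9
eef_pos: [493.7, -336.1, 393.4]
tcp_rot: [-1.566, 1.413, -1.425]
ft_force: [-1.6, 3.2, -1.6]
opening: 0.102
```

Emit:
jog_arm(deltas=[0.6, 0, 0, 0, 0, 0, 0])

```text
t: 25.02
eef_pos: [493.7, -336.1, 393.4]
tcp_rot: [-1.563, 1.413, -1.422]
ft_force: [-1.8, 3.9, -0.2]
opening: 0.105
```

Emit:
jog_arm(deltas=[0.5, 0, 0, 0, 0, 0, 0, 0.3, 0, 0, 0, 0, 0, 0.5, 0, 0, 0, 0, 0, 0, 0.5, 0, 0, 0, 0, 0, 0, 0.5, 0, 0, 0, 0, 0, 0, 0.5, -25, 0, 0, 0, 0, 0, 0.5, -35, 0, 0, 0, 0, 0, 0.5])

```text
t: 25.9
eef_pos: [492.5, -327.4, 453.0]
tcp_rot: [-1.558, 1.411, -1.417]
ft_force: [0.3, -0.5, 0.8]
opening: 0.497
```

```bash
python3 rd.py pics/w10.png; python3 plan.py 440 -150 460 0 0 5
```

```text
t 25.95 pos [ 492.6 -326.9  458.1] F [0.14 0.8  4.21] op 0.499 j [-0.68  0.38  1.6  -0.12  1.04 -2.34]
dist 184.6 rot deg [8.1 1.  9.4] N 5
row [-4.0, 36.0, -7.5] [0.0281, 0.0036, 0.0329]
```

View pics/w10.png

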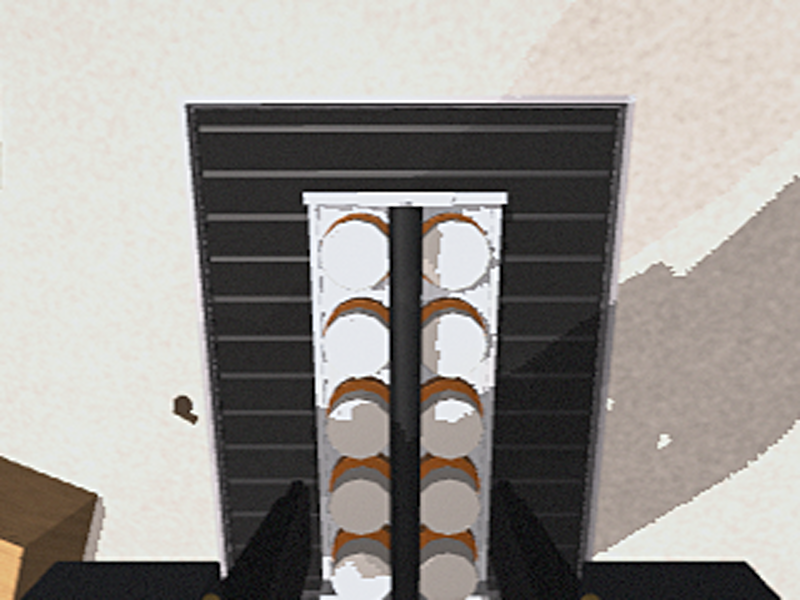

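Rack R stands centred on the gentle mat: its columns 303–507 against 185–632 for the mat. I'll move clear and check everything.

Emit:
jog_arm(deltas=[-20, 5, 0, 0, 0, 0, 0.5, -4, 36, -8, 0, 0, 0.03, 0.5, -4, 36, -8, 0, 0, 0.03, 0.5, -4, 36, -8, 0, 0, 0.03, 0.5, -4, 36, -8, 0, 0, 0.03, 0.5, -4, 36, -8, 0, 0, 0.03, 0.5, 0, 0, 0, 0, 0, 0, 0.5])

```text
t: 26.82
eef_pos: [423.6, -140.2, 479.5]
tcp_rot: [-0.934, 1.553, -0.793]
ft_force: [0.6, -0.8, -0.2]
opening: 0.502
```

Run:
```python
from h import *
t=cam("top"); cv2.imwrite("pics/t11.png",t["image"][:,:,::-1])
cv2.imwrite("pics/t11r.png",cv2.resize(t["image"][170:330,400:600],None,fx=4,fy=3.7,interpolation=cv2.INTER_CUBIC)[:,:,::-1])
s=cam("scene"); cv2.imwrite("pics/s11.png",s["image"][:,:,::-1])
print(env.state()["t"],env.state()["eef_pos"],env.state()["ft_force"])
```

```text
26.925 [ 424.48742608 -141.75311687  479.27229935] [ 0.0069595  -0.20466717  0.31115893]
```

View pics/t11.png

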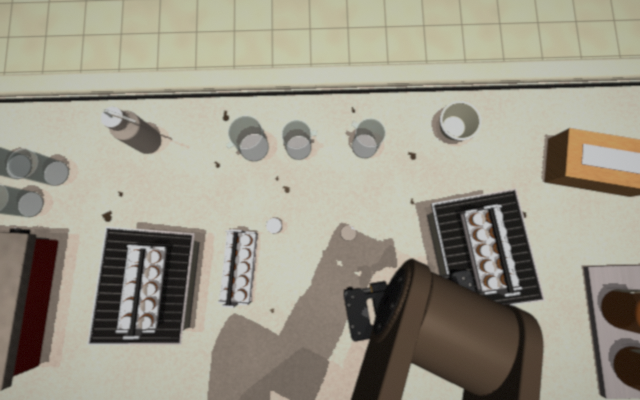

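View pics/t11r.png

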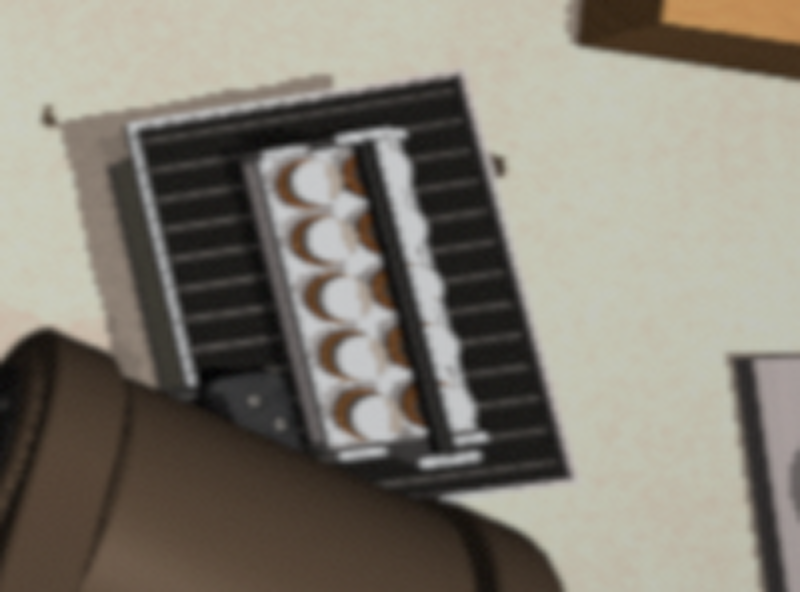

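View pics/s11.png

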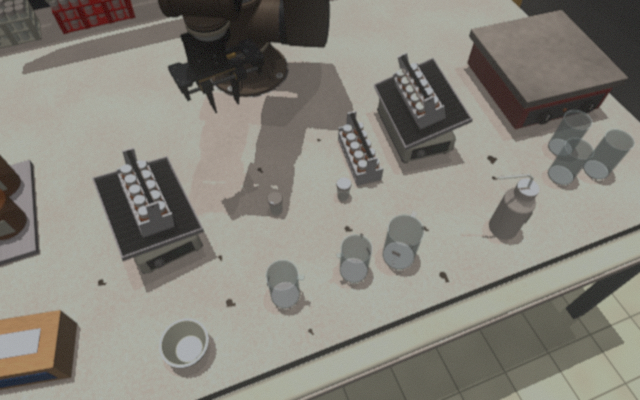

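Run:
```python
from h import *
from scipy.spatial.transform import Rotation as Ro
D=Ro.from_euler("ZX",[8.1,-9],degrees=True).as_matrix();C=np.array([495.,-379,124.]);n=D[:,2]
def on(c,p,h):
    o,d=ray(c,p); P=o+d*(((C+h*n-o)@n)/(d@n))[:,None]; return ((P-C)@D).round(1)
t=cam("top"); f=lambda x,y:[400+x/4,170+y/3.7]
b=on(t,[f(371,132),f(451,464)],106); print(b,b.mean(0)); d=on(t,[f(126,122),f(462,74),f(572,479)],8); print(d)
```

```text
[[ 87.3  -3.2 106. ]
 [-82.3  -0.  106. ]] [  2.5  -1.6 106. ]
[[ 120.7   90.9    8. ]
 [ 116.1  -86.9    8. ]
 [-116.8  -86.2    8. ]]
```

```bash
python3 -c "
from cell import env
print(env.job_done())"
```

```text
the job is handed in; nothing more can be done
None
```

I dragged all three racks, then stood the grippiest on the steep deck and the middling one on the gentle deck, and handed the job in after about 27 s.

Each rack was gripped by its bar and dragged 67–69 mm along the bench at roughly 40 mm/s. Height readings stayed constant during the drags, so none was lifted.

| Rack (start position) | Pull on the bench | Extra load while dragging | Result |
|---|---|---|---|
| Left | about 1.0 N | near zero | slickest, left standing on the bench |
| Middle | about 4.6 N (0.56 of its weight) | near zero | grippiest, on the steep left-hand deck |
| Right | about 2.7 N, about 2.4 N corrected (0.26 of its weight) | about 1.3 N pressing down | middling, on the gentle right-hand deck |

**Last checks:**
- **Steep deck:** the rack's centre measured within about 1 mm of the deck's centre.
- **Gentle deck:** the top view put the rack about 2–4 mm from the deck's centre. The wrist view before touchdown disagreed slightly, showing it centred across to within about 1 mm.
- **Staying put:** both racks look upright and aligned with the decks' long sides. The steep rack showed no sliding between looks after release. The gentle one was only viewed for about a second.
- **Feet down:** I inferred this from the contact height and force; I did not see the feet directly.
- **Pots and beakers:** in the images they stand where they started.
- **Vertical loads:** just after gripping, the wrist briefly read up to about 7.5 N upward on the middle and right racks, close to their weight. Pressing down moved neither by more than 0.2 mm, so I took both as still on the bench. The middle one then read 26 N downward, and setting it on the steep deck peaked near 19 N.

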